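Spring a locked cash drawer open through its deposit slot with the letter opener

ROBOT

A 7-joint arm with a two-finger parallel gripper is mounted at the origin on a cart in front of the work surface, level with it; the furniture and walls round the work are solid. World frame = base frame: x ahead of the robot, y to its left, z up, the work surface at z = 0. Lengths are in m, angles in rad, forces in N, time in s.
With the tool pointing down it reaches from about 0.425 to 0.925 m from the base axis. Payload 6.8 kg.
Tool frame: the origin (TCP) lies at the very end of the fingers, on their centre line; the grasp point (between the pads) lies 19 mm behind it (bot.grasp_offset is the distance from the TCP to the grasp point, in m); z points along the fingers, y is the direction in which the jaws open and shut (so a half turn about z gives the same grasp; the last joint's range is limited). The gripper opens to 85 mm and grips with 20 to 120 N. Pads are 22 mm wide; open, the fingers measure 114 mm over their backs; the gripper's body (76 mm by 85 mm) begins 54 mm behind the grasp point. The pads swing forward as they close: fully open they stand 13 mm farther back than shut.
Start: joints at [-0.108, 0.477, 0.022, 1.555, -0.011, 1.109, -0.083], TCP at [0.675, 0, 0.208] pointing down, gripper open.
Joint ranges: [-2.96, 2.96], [-0.34, 2.1], [-1.41, 1.46], [0.24, 2.44], [-1.37, 4.51], [0.17, 1.92], [-2.96, 2.96]. Speed limits (rad/s): [2.39, 2.39, 3.14, 3.14, 3.14, 3.14, 3.14].

INTERFACE

Orientations are given as a unit quaternion [w, x, y, z].
In Python, from station import monitor, cams, bot, finder gives the robot as it stands.
- The arm moves only by the tool jog_arm, never from a script. Its argument "plan" is a list of rows, each an object of numbers: "x", "y", "z": the shift along the tool's x, y, z as a fraction of full scale; "wx", "wy", "wz": the turn, a rotation vector about the tool's x, y, z as a fraction of full scale. A call has 1 to 12 rows; each row is the pose to reach, as a shift and turn from the pose measured when the call began, along the tool's axes at that moment, turning the shorter way round; what a row does not reach only later rows make up. Full scale, the value 1, is 20 cm for a shift and 180 degrees for a turn. A row lasts 1/12 s, in which the tool goes at most 41.7 mm and 7.16 degrees, less where a joint would pass 70% of its speed; a pose out of reach is approached as far as the arm can. A call with a number of a shift or a turn outside -1 to 1 is refused whole. A call with a gripper value outside its range is refused whole. "hand" is the opening, from -1 (shut) to 1 (fully open), set as the call begins (left out, the last holds). The fingers move at their own pace and stop on an object; "grip_force" is the grip in N (left out, the last holds). Time passes only in rows, so rows that repeat a pose let the fingers close. It gives the time, the measured TCP pose, the force and the opening at its end, in the units of the state.
- monitor.get_obs(): the state, without advancing time (a new reading comes with each control period).
- cams.read_camera(name): name is "scene" or "side" or "wrist"; returns the picture (400x640x3 uint8, red, green, blue); there is no depth.
- cams.get_calibration(name): a dict with "fx", "fy", "cx", "cy" (pixels), "extrinsics" (4x4, takes a point from world to camera coordinates). Camera axes: x right, y down, z forward; pixel columns grow to the right and rows downward; lengths in m; the calibration is good to about 2 mm. The wrist camera is an equidistant fisheye: a pixel r from the principal point sees the ray r / f radians off the axis. A picture is of the moment at which its call begins: read the wrist's pose just before it. get_calibration takes no time and is no camera call; for the wrist camera it gives the pose at the moment of the call.
- bot.hand_in(): hands the job in, once; it reports no verdict.
Trained networks look in the newest picture that a camera, given by its name, has taken for a name from the list of things; names that differ only in an ending like _2 or _b are one class to them, and where a whole thing is asked for, a point or a joint stands for the part that bears it (a point fixed in the world has none). Each returns a list of dicts, best first, with "confidence" (0 to 1); they miss things now and then, are a little off and sometimes report something else, mostly with a low value. They report only what shows in the picture. A call takes as long as a camera call. They do not tell look-alikes from the thing itself.
- finder.find_in(camera, target): "bbox" ([left, top, width, height] in pixels, round what is visible of it).
- finder.place_of(camera, target): "location" ([column, row] in pixels: a listed point, or the origin of a listed thing).
The state is a dict: "t": time; "q": joint angles; "joint_vel": joint speeds; "joint_torque": joint torques, N m; "eef_pos": TCP position; "tool_rot": TCP orientation; "contact_force": force on the tool from outside, world axes, zero at the start; "torque": the same for the moment, N m; "gripper_width": opening from 0.0 (shut) to 1.0 (fully open).
Only numpy, scipy, OpenCV 4.12 (cv2) and the standard library are available. Lean on these libraries where they do the work, as an engineer would, in place of code of your own. Each camera call takes 0.05 s, during which the arm holds its last target. There are 200 camera calls.

TASK

The key of the small cash drawer is lost. Work the blade of the letter opener down the sloping deposit slot in its front, feel along behind the slot for the spring catch and push the catch in until the drawer springs open, without forcing the blade. Then lay the letter opener flat on the desk top and pull the drawer out as far as it goes; leave the stapler, ink bottle, rubber stamp and calculator where they are.

Things in the scene. Friction and masses are not known exactly. Their poses are not given: they have to be found in the camera images.
- cash_drawer: compact cash drawer of grey sheet steel on the desk; heavy, does not move; 190 deep (x), 260 wide (y), 125 mm high. Origin: centre of its underside; front faces its own -x. Low in front: the drawer, its 12 mm thick front proud of the case, with a knob in the middle. Above it a fascia leans back 30 degrees, from the case's front edge at 64 mm height to the flat top, and holds the deposit slot
- slot (a point): centre of the mouth of the deposit slot, 103 mm above the desk: 130 mm long, 7 mm high, black rounded lips 2 mm proud. Axes: x straight into the slot, 30 degrees below level, away from the front; y along the slot (level); z square to both. Guide plates keep the slot's height to 22 mm behind the mouth, so a blade must go in flat, its length along x within about 10 degrees
- slot_inside (a point): point 30 mm behind the slot's mouth, axes as point slot. The case is hollow here, to 60 mm and more behind the mouth. Hidden at an unknown place along the slot, its middle up to 38 mm to either side of this point, stands the steel tail of the spring catch: a flat face square to x, at this depth, 22 mm wide along y, 5 mm thick, as high as the slot. Beside it a blade runs in freely
- opener_handle (a point): centre of the handle of the letter opener, half-way up. It lies flat on the desk, 214 mm long, 45 to 80 g: dark wooden handle 81 long, 20 wide, 11 mm thick; flat brass blade 14 wide, 2 mm thick, reaching 133 mm beyond the handle. Axes: y from the tip towards the handle's end (the blade points to -y), x across the width, z square to the flat
- opener_tip (a point): middle of the end of the letter opener's blade (14 mm wide, 2 mm thick there), axes as at its handle; 173.5 mm from the handle's centre along -y and 2.5 mm lower along z
- opener: the letter opener as a whole; origin on the underside, half-way along its 214 mm, axes as at its handle (handle's centre 66.5 mm along y, tip 107 mm along -y)
- drawer_knob (a point): middle of the head of the drawer's round steel knob: head 26 mm in diameter and 16 mm long, 35 mm out from the drawer front on a 12 mm neck, 34 mm above the desk. Axes as the cash drawer's; it moves with the drawer, which slides out along -x
- drawer (a joint): how far the drawer is out, in m: 0 shut and held by the catch, 0.085 at its stop; 1 to 2 N of friction. The catch's tail, pushed along the slot's x, gives at 5 to 10 N against its spring; after about 9 to 11 mm of travel (tip about 40 mm behind the mouth) it lets go and the drawer springs out about 30 mm. The tail's travel ends at 15 mm. Pushed sideways it does not give
- stapler: grey stapler, 145 x 34 x 47 mm, a bystander; origin: centre of its underside
- ink_bottle: small square ink bottle with a black cap, 52 x 52 x 56 mm, a bystander; origin: centre of its underside
- rubber_stamp: rubber stamp with a black turned knob, 48 x 25 x 65 mm, a bystander; origin: centre of its underside
- calculator: pocket calculator, 118 x 68 x 13 mm, lying on top of the cash drawer, a bystander; origin: centre of its underside
Not all that is in view belongs to the job. Of the things that look like the opener, the larger one is meant.

How it is judged:
On the way, in this order (a step that is already met when the one before it is completed fails the run):
1. the blade of the letter opener is in the deposit slot (x of opener_tip in the frame of slot between 0.015 and 0.1 m and y of opener_tip in the frame of slot between -0.07 and 0.07 m and z of opener_tip in the frame of slot between -0.012 and 0.012 m), for 0.1 s.
2. with the blade still in the slot, the catch has given and the drawer has sprung out by at least 10 mm (value of joint drawer above 0.01 m and x of opener_tip in the frame of slot between 0.015 and 0.1 m), for 0.1 s.
At the end, for the whole second after the job is handed in: the drawer stands at its stop, out by more than 78 of its 85 mm; the letter opener lies flat and still on the desk top (handle centre and tip both less than 13 mm above the desk) (value of joint drawer above 0.078 m and height (world z) of opener_handle between -0.005 and 0.013 m and height (world z) of opener_tip between -0.005 and 0.013 m and linear speed of opener below 0.02 m/s); the robot touches nothing.
It fails at once if a bystander is moved by more than 20 mm: the stapler, ink bottle or rubber stamp on the desk (distance of any of stapler, ink_bottle, rubber_stamp from where it was at the start of the episode above 0.02 m).
It fails at once if the calculator on the cash drawer is moved by more than 20 mm (distance of calculator from where it was at the start of the episode above 0.02 m).
It fails at once if the blade is forced: the letter opener presses on the cash drawer with more than 45 N (contact force between opener and cash_drawer above 45 N).
It also fails if it takes over 67 s, if anything falls off the work surface, if the arm or the gripper's body presses on something with over 40 N, if the wrist force passes 120 N, or if a joint passes its speed limit or range.

## Working session

There is one attempt and no reset: what is moved stays moved. The work goes in short steps, Python scripts to look and compute and a tool call to move; the robot and the scene stay as the last step left them, time stands still between calls to the robot, and variables do not carry over. Pictures are saved under pics/ and viewed, about 8 in all and at most 12, crops included, and the job is handed in when it is done.

Besides the shell and the picture viewer there is one more tool, called after "Request:" as name(argument=value, ...) on one line, values as JSON. jog_arm: Moves the arm, as the interface text tells. Shift numbers are shares of 20 cm and turn numbers shares of 180 degrees, none past 1 either way. Its arguments: {"type":"object","properties":{"plan":{"type":"array","items":{"type":"object","properties":{"x":{"type":"number","minimum":-1,"maximum":1},"y":{"type":"number","minimum":-1,"maximum":1},"z":{"type":"number","minimum":-1,"maximum":1},"wx":{"type":"number","minimum":-1,"maximum":1},"wy":{"type":"number","minimum":-1,"maximum":1},"wz":{"type":"number","minimum":-1,"maximum":1}}}},"hand":{"type":"number"},"grip_force":{"type":"number"}},"required":["plan"]}

```bash
ls; mkdir -p pics
python3 - <<'E'
from station import monitor, cams, bot, finder
import cv2, numpy as np
print(monitor.get_obs())
for c in ["scene","side"]:
    im=cams.read_camera(c); cv2.imwrite(f"pics/{c}0.png",im[:,:,::-1])
    k=cams.get_calibration(c); print(c,{a:(np.round(b,4).tolist()) for a,b in k.items() if not isinstance(b,str)})
    for t in ["opener_handle","opener_tip","slot","drawer_knob","cash_drawer","stapler","ink_bottle","rubber_stamp","calculator"]:
        print(t,[(np.round(d["location"],1).tolist(),round(d["confidence"],2)) for d in finder.place_of(c,t)[:3]])
print(monitor.get_obs()['t'])
E
```

```text
pics
{'t': 0.0, 'q': array([-0.1080549 ,  0.47781323,  0.02234435,  1.55648562, -0.0114558 ,
        1.10927135, -0.08310474]), 'joint_vel': array([-0.00069735,  0.00116425,  0.00051366, -0.00095067, -0.00281383,
       -0.00031004,  0.00026036]), 'joint_torque': array([-5.45967814e-04, -5.96443820e+01,  1.60769675e+00, -2.81194621e+01,
        1.24063640e-02,  9.39900521e-03,  2.20753498e-05]), 'eef_pos': array([ 6.74354758e-01, -6.65469016e-05,  2.06502623e-01]), 'tool_rot': array([-5.87208722e-04,  7.07111068e-01,  7.07101890e-01, -7.14332973e-04]), 'contact_force': array([ 0.42156744,  0.21123927, -0.2205588 ]), 'torque': array([-0.02568417, -0.02044455, -0.00048466]), 'gripper_width': 1.001329205780762}
scene {'fx': 469.2908, 'fy': 469.2908, 'cx': 323.5539, 'cy': 203.9086, 'extrinsics': [[-0.8734, -0.487, -0.0049, 0.5056], [-0.321, 0.5831, -0.7462, 0.2372], [0.3663, -0.6502, -0.6656, 0.9747], [0.0, 0.0, 0.0, 1.0]]}
opener_handle [([308.0, 251.5], 0.77), ([382.4, 292.5], 0.54)]
opener_tip [([297.0, 310.5], 0.62), ([338.9, 313.4], 0.55)]
slot [([339.3, 163.6], 0.95)]
drawer_knob [
[... 256 characters left out ...]
7.9, 179.2], 0.71), ([310.5, 144.3], 0.69), ([205.5, 295.2], 0.18)]
side {'fx': 419.5853, 'fy': 419.5853, 'cx': 324.5889, 'cy': 197.4774, 'extrinsics': [[-0.9992, 0.0382, -0.013, 0.572], [0.0346, 0.6433, -0.7649, 0.0306], [-0.0208, -0.7647, -0.644, 1.2493], [0.0, 0.0, 0.0, 1.0]]}
opener_handle [([330.3, 236.1], 0.6), ([406.4, 242.0], 0.6)]
opener_tip [([359.3, 283.5], 0.66), ([382.5, 269.4], 0.48)]
slot [([313.8, 161.0], 0.75)]
drawer_knob [([337.2, 178.3], 0.78), ([330.9, 238.0], 0.43)]
cash_drawer [([288.3, 186.4], 0.78), ([360.3, 286.7], 0.57)]
stapler [([278.4, 307.1], 0.94)]
ink_bottle [([268.7, 251.8], 0.68)]
rubber_stamp [([343.4, 318.3], 0.78)]
calculator [([275.4, 152.4], 0.74)]
1.0
```

View images.

Run:
```python
import cv2,numpy as np
a=cv2.imread('pics/scene0.png')[110:360,160:480];b=cv2.imread('pics/side0.png')[110:360,190:510]
cv2.imwrite('pics/c0.png',np.vstack([cv2.resize(a,(800,600))[:, :][:600]][:1]));cv2.imwrite('pics/c1.png',cv2.resize(b,(768,600)))
```

```text
(no output)
```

View pics/c0.png

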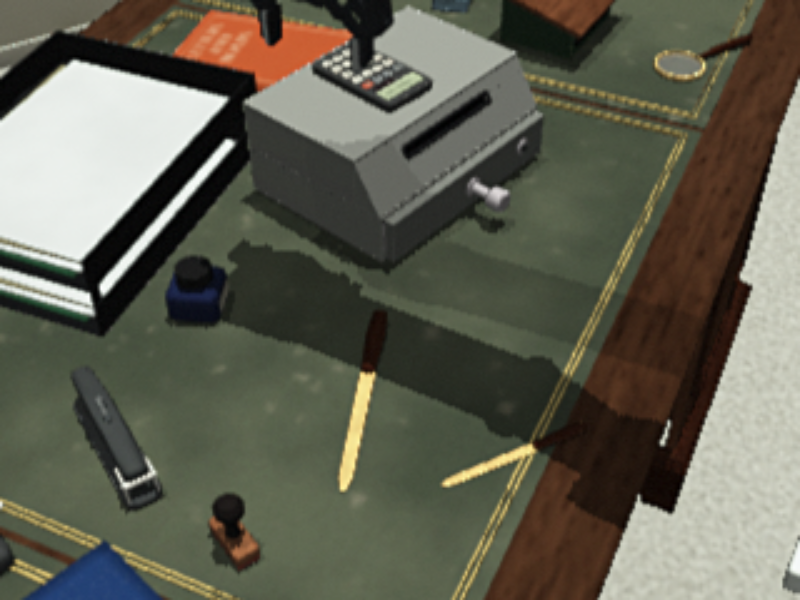

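View pics/c1.png

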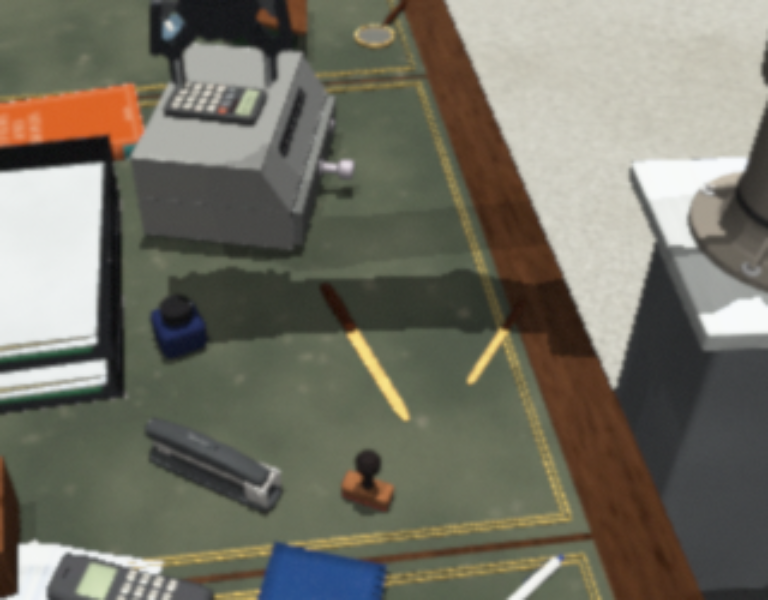

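```bash
cat > h.py <<'E'
from station import monitor, cams, bot, finder
import cv2, numpy as np
from scipy.spatial.transform import Rotation as R
def ray(cal,px,fish=False):
    u=(px[0]-cal['cx'])/cal['fx'];v=(px[1]-cal['cy'])/cal['fy']
    if fish:
        r=np.hypot(u,v);d=np.array([u/r*np.sin(r),v/r*np.sin(r),np.cos(r)]) if r>1e-9 else np.array([0,0,1.])
    else: d=np.array([u,v,1.]);d/=np.linalg.norm(d)
    E=np.array(cal['extrinsics']);Rm=E[:3,:3]
    return -Rm.T@E[:3,3],Rm.T@d
def tri(rays):
    A=np.zeros((3,3));b=np.zeros(3)
    for o,d in rays:
        P=np.eye(3)-np.outer(d,d);A+=P;b+=P@o
    x=np.linalg.solve(A,b)
    return x,[float(np.linalg.norm((np.eye(3)-np.outer(d,d))@(x-o))) for o,d in rays]
def plane(r,z): o,d=r; return o+d*(z-o[2])/d[2]
def proj(cal,p,fish=False):
    E=np.array(cal['extrinsics']);c=E[:3,:3]@p+E[:3,3]
    if fish:
        t=np.arctan2(np.hypot(c[0],c[1]),c[2]);s=t/max(np.hypot(c[0],c[1]),1e-9)
        return np.array([cal['cx']+cal['fx']*c[0]*s,cal['cy']+cal['fy']*c[1]*s])
    return np.array([cal['cx']+cal['fx']*c[0]/c[2],cal['cy']+cal['fy']*c[1]/c[2]])
def pose():
    o=monitor.get_obs();q=o['tool_rot'];return np.array(o['eef_pos']),R.from_quat([q[1],q[2],q[3],q[0]]),o
def delta(p,Rt):
    "shift and turn fractions from now to the target TCP pose"
    p0,R0,o=pose();d=R0.inv().apply(p-p0)/.2;w=(R0.inv()*Rt).as_rotvec()/np.pi
    print('t',round(o['t'],2),'shift',d.round(4),'turn',w.round(4))
E
python3 - <<'E'
from h import *
s=cams.get_calibration('scene');d=cams.get_calibration('side')
f=lambda a,b:tri([ray(s,a),ray(d,b)])
pts=dict(handle=((308,251.5),(330.3,236.1)),tip=((297,310.5),(359.3,283.5)),slot=((339.3,163.6),(313.8,161)),knob=((357.3,193.5),(337.2,178.3)),cash=((320.7,182.8),(288.3,186.4)),
stapler=((207.9,297.8),(278.4,307.1)),ink=((241.1,233.8),(268.7,251.8)),stamp=((254.4,335.3),(343.4,318.3)),calc=((310.5,144.3),(275.4,152.4)),
slotL=((160+407/2.5,110+152/2.4),(190+284/2.4,110+150/2.4)),slotR=((160+490/2.5,110+97/2.4),(190+302/2.4,110+95/2.4)))
for k,v in pts.items(): print(k,*[np.round(x,4) for x in f(*v)])
for n,c,px in (('fl',s,(160+388/2.5,110+265/2.4)),('fr',s,(160+541/2.5,110+152/2.4)),('flside',d,(190+300/2.4,110+246/2.4))): print(n,plane(ray(c,px),0).round(4))
print('smallh',f((382.4,292.5),(406.4,242))[0])
k=cams.get_calibration('wrist');print(k)
E
```

```text
handle [0.56   0.1081 0.0153] [0.0025 0.0025]
tip [0.4972 0.2611 0.0067] [0.0016 0.0016]
slot [ 0.5985 -0.119   0.1078] [0.0018 0.0018]
knob [ 0.5293 -0.087   0.062 ] [0.0035 0.0035]
cash [ 0.6859 -0.1748 -0.03  ] [0.0015 0.0015]
stapler [ 0.6941  0.3143 -0.0086] [0.0021 0.0021]
ink [0.7279 0.145  0.0133] [0.0056 0.0056]
stamp [ 0.5435  0.3511 -0.0012] [0.0033 0.0033]
calc [ 0.7155 -0.1734  0.1013] [0.0064 0.0064]
slotL [ 0.6154 -0.0628  0.1078] [0.0013 0.0013]
slotR [ 0.5915 -0.2018  0.0966] [0.001 0.001]
fl [ 0.6043 -0.0018  0.    ]
fr [ 0.5481 -0.2548  0.    ]
flside [ 0.6005 -0.0105 -0.    ]
smallh [0.35787692 0.13744178 0.01613214]
{'fx': 309.70691628693146, 'fy': 309.70691628693146, 'cx': 326.80596055572937, 'cy': 195.2106517738887, 'extrinsics': array([[ 9.99999339e-01, -9.32318768e-04,  6.72231210e-04,
        -6.75080774e-01],
       [-1.07395246e-03, -9.66294437e-01,  2.57437191e-01,
        -3.39189659e-02],
       [ 4.09559753e-04, -2.57437743e-01, -9.66294800e-01,
         3.77496783e-01],
       [ 0.00000000e+00,  0.00000000e+00,  0.00000000e+00,
         1.00000000e+00]])}
```

Run:
```python
from h import *
im=cams.read_camera('wrist');cv2.imwrite('pics/w0.png',im[:,:,::-1])
k=cams.get_calibration('wrist')
for t in ["opener_handle","opener_tip","slot","drawer_knob"]:
    print(t,[(np.round(d["location"],1).tolist(),round(d["confidence"],2)) for d in finder.place_of('wrist',t)[:3]])
for n,p in dict(handle=(.56,.108,.0055),tip=(.497,.261,.003),slot=(.5985,-.125,.103)).items(): print(n,proj(k,np.array(p),True))
```

```text
opener_handle [([235.3, 84.8], 0.89), ([105.8, 90.9], 0.68)]
opener_tip [([144.7, 13.0], 0.81)]
slot [([262.6, 310.4], 0.88)]
drawer_knob []
handle [231.36256202  81.29897073]
tip [190.61829469 -23.12389781]
slot [254.97383759 301.21917767]
```

View pics/w0.png

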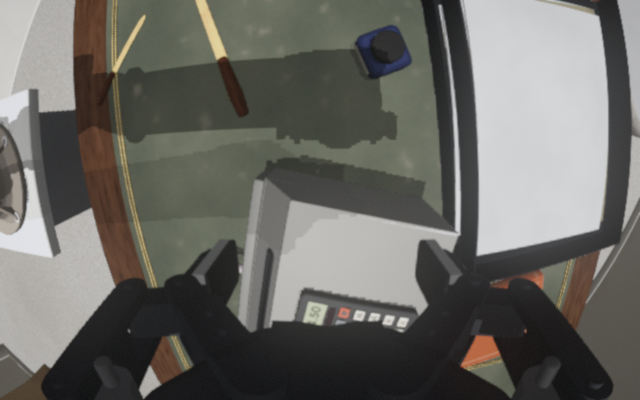

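Request:
jog_arm(plan=[{"x": 0.25,"y": -0.25,"z": 0.1,"wz": -0.06},{"x": 0.5,"y": -0.55,"z": 0.15,"wz": -0.12},{"x": 0.5,"y": -0.55,"z": 0.15,"wz": -0.12},{"x": 0.5,"y": -0.55,"z": 0.15,"wz": -0.12},{"x": 0.5,"y": -0.55,"z": 0.15,"wz": -0.12},{"x": 0.5,"y": -0.55,"z": 0.15,"wz": -0.12},{"x": 0.5,"y": -0.55,"z": 0.15,"wz": -0.12}])

```text
invalid input at $.plan[0]: expected keys x, y, z, wx, wy, wz
```

```bash
cat > seg.py <<'E'
from h import *
im=cams.read_camera('wrist');k=cams.get_calibration('wrist')
cv2.imwrite('pics/w1.png',im[:,:,::-1])
p,Rt,o=pose();print('tcp',p.round(4),Rt.as_matrix().round(3).tolist(),o['t'])
for t in ["opener_handle","opener_tip"]:
    L=[d["location"] for d in finder.place_of('wrist',t)[:3]];print(t,[(np.round(l,1).tolist(),plane(ray(k,l,True),.0055 if 'h' in t[7:] else .003).round(4).tolist()) for l in L])
hsv=cv2.cvtColor(im,cv2.COLOR_RGB2HSV)
m=cv2.inRange(hsv,(15,90,120),(35,255,255))
n,l,st,c=cv2.connectedComponentsWithStats(m)
for i in range(1,n):
    if st[i,4]>150:
        ys,xs=np.where(l==i);P=np.array([plane(ray(k,(x,y),True),.003)[:2] for x,y in zip(xs,ys)])
        mu=P.mean(0);u,s,v=np.linalg.svd(P-mu,full_matrices=False);a=(P-mu)@v[0];b=(P-mu)@v[1]
        e=[mu+v[0]*a.min(),mu+v[0]*a.max()]
        print('brass',st[i],mu.round(4),'ends',np.round(e,4).tolist(),'len',np.ptp(a).round(4),'wid',(np.percentile(b,97)-np.percentile(b,3)).round(4))
E
python3 seg.py
```

```text
tcp [ 0.675  -0.      0.2075] [[0.0, 1.0, -0.0], [1.0, -0.0, 0.0], [0.0, -0.0, -1.0]] 1.3
opener_handle [([107.5, 89.9], [0.3671, 0.1191, 0.0055]), ([234.3, 85.1], [0.5637, 0.103, 0.0055])]
opener_tip []
brass [119 132  20  93 249] [ 0.3914 -0.0116] ends [[0.3863, 0.0564], [0.3964, -0.0784]] len 0.1352 wid 0.0075
```

Request:
jog_arm(plan=[{"x": 0.25,"y": -0.25,"z": 0.1,"wx": 0,"wy": 0,"wz": -0.06},{"x": 0.5,"y": -0.55,"z": 0.15,"wx": 0,"wy": 0,"wz": -0.12},{"x": 0.5,"y": -0.55,"z": 0.15,"wx": 0,"wy": 0,"wz": -0.12},{"x": 0.5,"y": -0.55,"z": 0.15,"wx": 0,"wy": 0,"wz": -0.12},{"x": 0.5,"y": -0.55,"z": 0.15,"wx": 0,"wy": 0,"wz": -0.12},{"x": 0.5,"y": -0.55,"z": 0.15,"wx": 0,"wy": 0,"wz": -0.12},{"x": 0.5,"y": -0.55,"z": 0.15,"wx": 0,"wy": 0,"wz": -0.12}])

```text
t: 1.98
eef_pos: [0.5659, 0.0993, 0.178]
tool_rot: [0.001, 0.562, 0.827, 0.0]
contact_force: [0.5, -0.6, -0.6]
gripper_width: 0.997
```

```bash
python3 seg.py
```

```text
tcp [0.5662 0.0988 0.1779] [[-0.366, 0.931, 0.001], [0.931, 0.366, -0.0], [-0.001, 0.001, -1.0]] 2.0333
opener_handle [([170.4, 96.3], [0.3609, 0.1189, 0.0055]), ([326.5, 170.4], [0.565, 0.1004, 0.0055]), ([321.0, 12.8], [0.4947, 0.2632, 0.0055])]
opener_tip [([249.8, 31.5], [0.4274, 0.2176, 0.003])]
brass [189   0  43  90 453] [0.3894 0.1747] ends [[0.3882, 0.2447], [0.3901, 0.1341]] len 0.1106 wid 0.0354
brass [318  59  12  74 881] [0.5316 0.1766] ends [[0.5465, 0.1388], [0.5169, 0.2144]] len 0.0812 wid 0.012
```

View pics/w1.png

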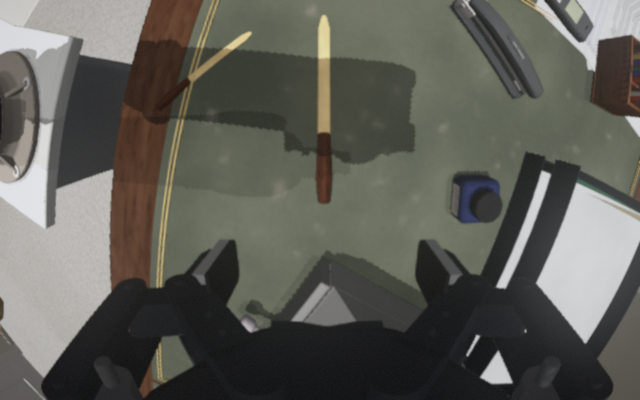

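Run:
```python
from h import *
k=cams.get_calibration('wrist')
T=plane(ray(k,(324,14.5),True),.003);J=plane(ray(k,(323.3,133),True),.005);E=plane(ray(k,(324,203.5),True),.0055)
print(T,J,E,np.linalg.norm(T-E),np.linalg.norm(J-E),np.linalg.norm(J-T))
d=(E-T)[:2];d/=np.linalg.norm(d);print('y dir',d,np.degrees(np.arctan2(d[0],-d[1])))
# two-view handle: w0 (235.3,84.8) and w1
s=cams.get_calibration('scene');sd=cams.get_calibration('side')
print(tri([ray(k,(326.5,170.4),True),ray(s,(308,251.5)),ray(sd,(330.3,236.1))]))
print(tri([ray(k,(324,14.5),True),ray(s,(297,310.5)),ray(sd,(359.3,283.5))]))
H=E[:2]-d*.0405;print('H from end',H,'from tip',T[:2]+d*.1735)
```

```text
[0.49813344 0.26312643 0.003     ] [0.54649068 0.13773284 0.005     ] [0.57620144 0.06364675 0.0055    ] 0.21422652493697947 0.07982309390543282 0.13440973557305883
y dir [ 0.36444279 -0.93122578] 21.37329489586897
(array([0.56254892, 0.10200901, 0.00906939]), [0.002324004532011458, 0.0033841874405410688, 0.0032195234591173008])
(array([0.49767134, 0.26155539, 0.00703437]), [0.0010348223356155463, 0.0017262155113931643, 0.0016682081297609242])
H from end [0.5614415 0.1013614] from tip [0.56136426 0.10155876]
```

Request:
jog_arm(plan=[{"x": 0.02,"y": -0.017,"z": 0.2,"wx": 0,"wy": 0,"wz": 0},{"x": 0.02,"y": -0.017,"z": 0.4,"wx": 0,"wy": 0,"wz": 0},{"x": 0.02,"y": -0.017,"z": 0.6,"wx": 0,"wy": 0,"wz": 0},{"x": 0.02,"y": -0.017,"z": 0.75,"wx": 0,"wy": 0,"wz": 0},{"x": 0.02,"y": -0.017,"z": 0.82,"wx": 0,"wy": 0,"wz": 0},{"x": 0.02,"y": -0.017,"z": 0.86,"wx": 0,"wy": 0,"wz": 0},{"x": 0.02,"y": -0.017,"z": 0.88,"wx": 0,"wy": 0,"wz": 0},{"x": 0.02,"y": -0.017,"z": 0.88,"wx": 0,"wy": 0,"wz": 0},{"x": 0.02,"y": -0.017,"z": 0.88,"wx": 0,"wy": 0,"wz": 0}])

```text
t: 2.88
eef_pos: [0.5629, 0.1011, 0.0027]
tool_rot: [0.001, 0.563, 0.826, 0.001]
contact_force: [-0.4, -0.2, -0.2]
gripper_width: 1.002
```

Request:
jog_arm(hand=-1, grip_force=60, plan=[{"x": 0,"y": 0,"z": 0,"wx": 0,"wy": 0,"wz": 0},{"x": 0,"y": 0,"z": 0,"wx": 0,"wy": 0,"wz": 0},{"x": 0,"y": 0,"z": 0,"wx": 0,"wy": 0,"wz": 0},{"x": 0,"y": 0,"z": 0,"wx": 0,"wy": 0,"wz": 0},{"x": 0,"y": 0,"z": 0,"wx": 0,"wy": 0,"wz": 0},{"x": 0,"y": 0,"z": 0,"wx": 0,"wy": 0,"wz": 0},{"x": 0,"y": 0,"z": 0,"wx": 0,"wy": 0,"wz": 0},{"x": 0,"y": 0,"z": 0,"wx": 0,"wy": 0,"wz": 0},{"x": 0,"y": 0,"z": 0,"wx": 0,"wy": 0,"wz": 0},{"x": 0,"y": 0,"z": 0,"wx": 0,"wy": 0,"wz": 0}])

```text
t: 3.72
eef_pos: [0.5629, 0.1011, 0.0027]
tool_rot: [0.001, 0.563, 0.826, 0.001]
contact_force: [-0.6, 0.2, -0.1]
gripper_width: -0.0
```

Run:
```python
from h import *
im=cams.read_camera('wrist');a=cv2.resize(im[:330,150:500],(525,495))[:,:,::-1]
s=cams.read_camera('scene');b=cv2.resize(s[200:340,260:360],(354,495),interpolation=cv2.INTER_CUBIC)[:,:,::-1]
cv2.imwrite('pics/g1.png',np.hstack([a,b])[:, :800])
```

```text
(no output)
```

View pics/g1.png

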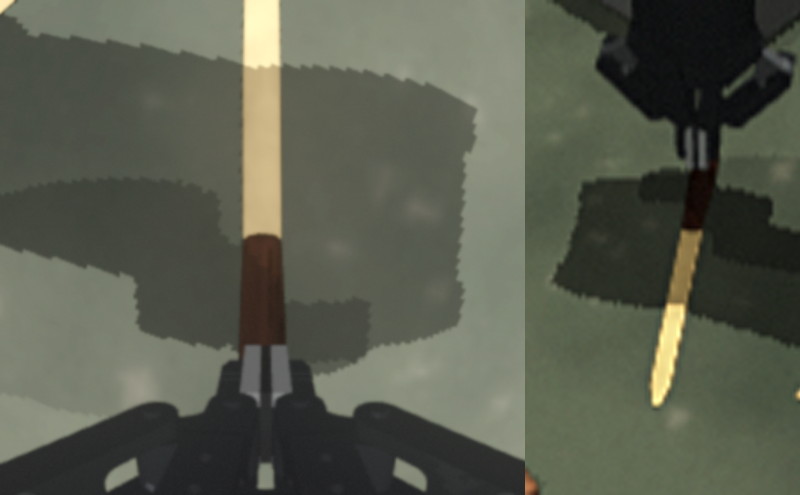

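Run:
```python
from h import *
k=cams.get_calibration('wrist');p,Rt,o=pose();print(p,o['contact_force'],o['gripper_width'],o['t'])
for dz in (0,-.01,-.02,-.03): print(dz,proj(k,p+Rt.apply([0,0,dz]),True), proj(cams.get_calibration('scene'),p+Rt.apply([0,0,dz])))
E=np.array(k['extrinsics']);c=-E[:3,:3].T@E[:3,3];print('cam in tool',Rt.inv().apply(c-p))
for q in ([.5764,.0636,.0055],[.5614,.1015,.011]): print(proj(k,np.array(q),True),proj(cams.get_calibration('scene'),np.array(q)))
```

```text
[0.56290479 0.10111499 0.00270704] [ 0.73562078  0.61289463 -0.55507035] 0.003078871329252715 3.8167
0 [327.74666329 228.03408259] [308.70045508 251.70371238]
-0.01 [327.81453737 234.60471647] [308.60056607 248.83087479]
-0.02 [327.89006237 241.93668375] [308.49946643 245.923219  ]
-0.03 [327.97450631 250.16059647] [308.39713401 242.98010818]
cam in tool [ 0.06391316 -0.00062146 -0.16643269]
[325.90431353 289.47654982] [311.72030908 238.91440977]
[325.54355193 231.9194136 ] [309.07612274 249.65321103]
```

Run:
```python
from h import *
im=cams.read_camera('wrist');a=cv2.resize(im[180:310,270:390],(480,520),interpolation=cv2.INTER_CUBIC)[:,:,::-1]
s=cams.read_camera('side');b=cv2.resize(s[190:270,290:370],(320,320),interpolation=cv2.INTER_CUBIC)[:,:,::-1]
b=np.vstack([b,np.zeros((200,320,3),np.uint8)])
cv2.imwrite('pics/g2.png',np.hstack([a,b]))
p,Rt,o=pose();c=cams.get_calibration('side');print([(h,((proj(c,p+Rt.apply([0,0,-h]))-[290,190])*4).round().tolist()) for h in (0,.01,.02,.03)])
```

```text
[(0, [158.0, 194.0]), (0.01, [158.0, 183.0]), (0.02, [158.0, 173.0]), (0.03, [158.0, 163.0])]
```

View pics/g2.png

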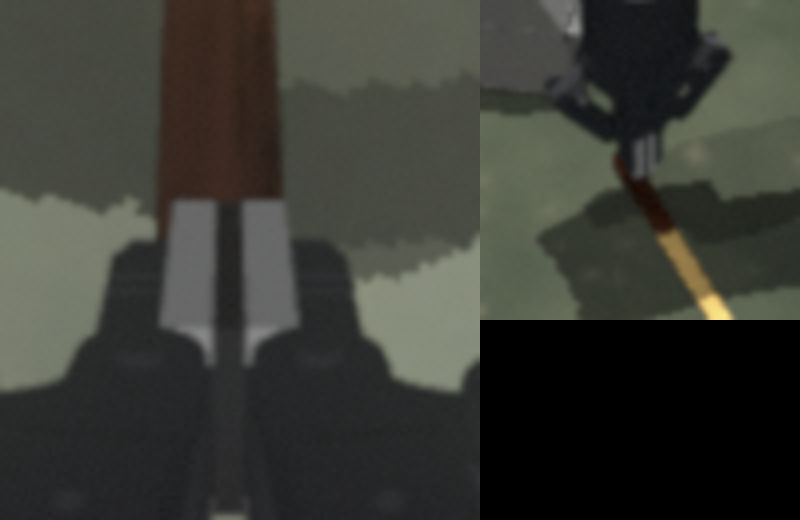

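Request:
jog_arm(plan=[{"x": 0,"y": 0,"z": 0.01,"wx": 0,"wy": 0,"wz": 0},{"x": 0,"y": 0,"z": 0.02,"wx": 0,"wy": 0,"wz": 0},{"x": 0,"y": 0,"z": 0.02,"wx": 0,"wy": 0,"wz": 0},{"x": 0,"y": 0,"z": 0.02,"wx": 0,"wy": 0,"wz": 0}])

```text
t: 4.25
eef_pos: [0.5627, 0.1011, -0.0015]
tool_rot: [0.001, 0.563, 0.826, 0.001]
contact_force: [-1.0, -0.1, -0.7]
gripper_width: -0.0
```

Request:
jog_arm(plan=[{"x": 0,"y": 0,"z": 0.01,"wx": 0,"wy": 0,"wz": 0},{"x": 0,"y": 0,"z": 0.02,"wx": 0,"wy": 0,"wz": 0},{"x": 0,"y": 0,"z": 0.02,"wx": 0,"wy": 0,"wz": 0},{"x": 0,"y": 0,"z": 0.02,"wx": 0,"wy": 0,"wz": 0}])

```text
t: 4.58
eef_pos: [0.5625, 0.101, -0.0057]
tool_rot: [0.001, 0.563, 0.826, 0.0]
contact_force: [-0.2, 0.5, 0.5]
gripper_width: 0.002
```

Request:
jog_arm(plan=[{"x": 0,"y": 0,"z": 0.01,"wx": 0,"wy": 0,"wz": 0},{"x": 0,"y": 0,"z": 0.02,"wx": 0,"wy": 0,"wz": 0},{"x": 0,"y": 0,"z": 0.02,"wx": 0,"wy": 0,"wz": 0},{"x": 0,"y": 0,"z": 0.02,"wx": 0,"wy": 0,"wz": 0}])

```text
t: 4.92
eef_pos: [0.5624, 0.101, -0.0099]
tool_rot: [0.001, 0.563, 0.826, 0.0]
contact_force: [-0.3, -0.1, -0.2]
gripper_width: -0.005
```

Run:
```python
from h import *
im=cams.read_camera('wrist');a=cv2.resize(im[180:310,270:390],(480,520),interpolation=cv2.INTER_CUBIC)[:,:,::-1]
s=cams.read_camera('side');b=cv2.resize(s[190:270,290:370],(320,320),interpolation=cv2.INTER_CUBIC)[:,:,::-1]
b=np.vstack([b,np.zeros((200,320,3),np.uint8)])
cv2.imwrite('pics/g3.png',np.hstack([a,b]));print(pose()[2])
```

```text
{'t': 5.0167, 'q': array([-0.22051185,  0.6006665 , -0.08636872,  1.94993342,  0.08866562,
        0.59277238,  0.00862152]), 'joint_vel': array([-0.00147666, -0.00196952, -0.00069836, -0.00050201, -0.00074184,
        0.00211682,  0.00039703]), 'joint_torque': array([-3.35100522e-03, -5.63458586e+01,  1.51662715e-01, -1.75015426e+01,
        9.77958640e-03, -3.38805323e-03, -2.02111969e-04]), 'eef_pos': array([ 0.56258617,  0.10103195, -0.00975933]), 'tool_rot': array([8.38421921e-04, 5.63339253e-01, 8.26225130e-01, 4.66714092e-04]), 'contact_force': array([ 0.77907115, -0.46245299, -0.10552486]), 'torque': array([-0.00062556,  0.03403128, -0.02224776]), 'gripper_width': -0.005397660263627423}
```

View pics/g3.png

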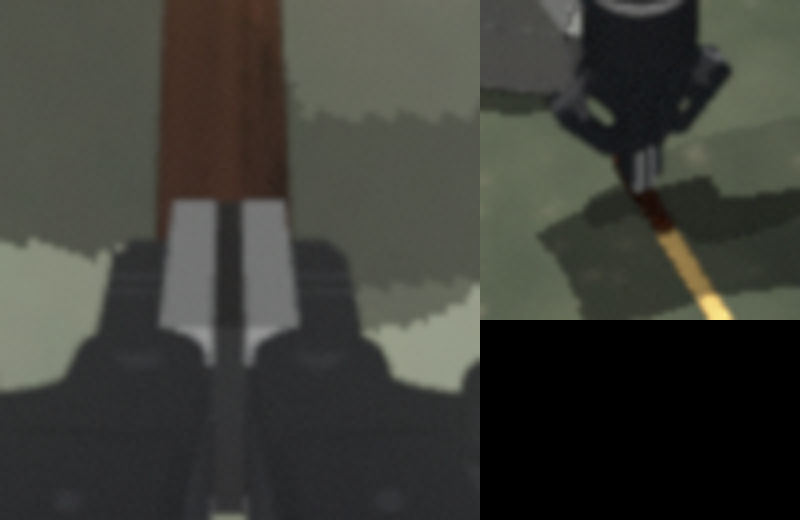

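Request:
jog_arm(plan=[{"x": 0,"y": 0,"z": 0.01,"wx": 0,"wy": 0,"wz": 0},{"x": 0,"y": 0,"z": 0.02,"wx": 0,"wy": 0,"wz": 0},{"x": 0,"y": 0,"z": 0.02,"wx": 0,"wy": 0,"wz": 0},{"x": 0,"y": 0,"z": 0.02,"wx": 0,"wy": 0,"wz": 0}])

```text
t: 5.35
eef_pos: [0.5639, 0.1014, -0.0128]
tool_rot: [0.002, 0.563, 0.826, 0.001]
contact_force: [-1.3, -0.8, 7.6]
gripper_width: -0.001
```

Request:
jog_arm(plan=[{"x": 0,"y": 0,"z": -0.02,"wx": 0,"wy": 0,"wz": 0},{"x": 0,"y": 0,"z": -0.04,"wx": 0,"wy": 0,"wz": 0},{"x": 0,"y": 0,"z": -0.04,"wx": 0,"wy": 0,"wz": 0}])

```text
t: 5.6
eef_pos: [0.5643, 0.1015, -0.004]
tool_rot: [0.002, 0.563, 0.826, 0.002]
contact_force: [-0.5, 0.7, 0.0]
gripper_width: -0.003
```

Request:
jog_arm(hand=0.2, plan=[{"x": 0,"y": 0,"z": 0,"wx": 0,"wy": 0,"wz": 0},{"x": 0,"y": 0,"z": 0,"wx": 0,"wy": 0,"wz": 0},{"x": 0,"y": 0,"z": 0,"wx": 0,"wy": 0,"wz": 0},{"x": 0,"y": 0,"z": 0,"wx": 0,"wy": 0,"wz": 0},{"x": 0,"y": 0,"z": 0,"wx": 0,"wy": 0,"wz": 0},{"x": 0,"y": 0,"z": 0,"wx": 0,"wy": 0,"wz": 0}])

```text
t: 6.1
eef_pos: [0.5642, 0.1015, -0.0042]
tool_rot: [0.002, 0.563, 0.826, 0.002]
contact_force: [-1.1, -0.4, -0.0]
gripper_width: 0.597
```

```bash
python3 -c "
from h import *
print(bot.grasp_offset);p,Rt,o=pose();print(p,o['gripper_width'],o['contact_force']);delta(np.array([.5617,.1015,-.0222]),Rt)"
```

```text
0.0187
[ 0.5642219   0.10151306 -0.00416672] 0.5966809304628623 [-1.09832429 -0.3948533  -0.0380766 ]
t 6.1 shift [ 0.0047 -0.0122  0.0901] turn [0. 0. 0.]
```

Request:
jog_arm(plan=[{"x": 0.005,"y": -0.012,"z": 0.04,"wx": 0,"wy": 0,"wz": 0},{"x": 0.005,"y": -0.012,"z": 0.07,"wx": 0,"wy": 0,"wz": 0},{"x": 0.005,"y": -0.012,"z": 0.09,"wx": 0,"wy": 0,"wz": 0},{"x": 0.005,"y": -0.012,"z": 0.09,"wx": 0,"wy": 0,"wz": 0}])

```text
t: 6.43
eef_pos: [0.5606, 0.1014, -0.0236]
tool_rot: [0.001, 0.563, 0.826, 0.001]
contact_force: [-0.9, -1.5, -1.0]
gripper_width: 0.598
```

Request:
jog_arm(hand=-1, grip_force=60, plan=[{"x": 0,"y": 0,"z": 0,"wx": 0,"wy": 0,"wz": 0},{"x": 0,"y": 0,"z": 0,"wx": 0,"wy": 0,"wz": 0},{"x": 0,"y": 0,"z": 0,"wx": 0,"wy": 0,"wz": 0},{"x": 0,"y": 0,"z": 0,"wx": 0,"wy": 0,"wz": 0},{"x": 0,"y": 0,"z": 0,"wx": 0,"wy": 0,"wz": 0},{"x": 0,"y": 0,"z": 0,"wx": 0,"wy": 0,"wz": 0}])

```text
t: 6.93
eef_pos: [0.5607, 0.1013, -0.0232]
tool_rot: [0.001, 0.563, 0.826, 0.001]
contact_force: [-2.1, -0.8, 5.8]
gripper_width: 0.179
```

Request:
jog_arm(plan=[{"x": 0,"y": 0,"z": -0.1,"wx": 0,"wy": 0,"wz": 0},{"x": 0,"y": 0,"z": -0.3,"wx": 0,"wy": 0,"wz": 0},{"x": 0,"y": 0,"z": -0.5,"wx": 0,"wy": 0,"wz": 0.03},{"x": 0,"y": 0,"z": -0.7,"wx": 0,"wy": 0,"wz": 0.06},{"x": 0,"y": 0,"z": -0.9,"wx": 0,"wy": 0,"wz": 0.09},{"x": 0,"y": 0,"z": -1,"wx": 0,"wy": 0,"wz": 0.12},{"x": 0,"y": 0,"z": -1,"wx": 0,"wy": 0,"wz": 0.15},{"x": 0,"y": 0,"z": -1,"wx": 0,"wy": 0,"wz": 0.18},{"x": 0,"y": 0,"z": -1,"wx": 0,"wy": 0,"wz": 0.21},{"x": 0,"y": 0,"z": -1,"wx": 0,"wy": 0,"wz": 0.24},{"x": 0,"y": 0,"z": -1,"wx": 0,"wy": 0,"wz": 0.27},{"x": 0,"y": 0,"z": -1,"wx": 0,"wy": 0,"wz": 0.3}])

```text
t: 7.93
eef_pos: [0.56, 0.1013, 0.1766]
tool_rot: [0.001, 0.878, 0.478, 0.001]
contact_force: [-0.5, 0.4, -0.8]
gripper_width: 0.171
```

```bash
python3 -c "
from h import *
p,Rt,o=pose();a=np.radians(-12.5)
x=np.array([np.cos(a),np.sin(a),0]);z=np.array([0,0,-1.]);y=np.cross(z,x)
print(p,o['gripper_width'],o['contact_force']);delta(np.array([.5,-.1,.3]),R.from_matrix(np.c_[x,y,z]))"
```

```text
[0.56001325 0.10130609 0.17662263] 0.17082278968775386 [-0.47114103  0.40492483 -0.77966571]
t 7.93 shift [-1.0074  0.2951 -0.6178] turn [ 0.0004 -0.0009  0.3871]
```

Request:
jog_arm(plan=[{"x": -0.1,"y": 0.03,"z": -0.2,"wx": 0,"wy": 0,"wz": 0.035},{"x": -0.2,"y": 0.06,"z": -0.4,"wx": 0,"wy": 0,"wz": 0.07},{"x": -0.3,"y": 0.09,"z": -0.6,"wx": 0,"wy": 0,"wz": 0.105},{"x": -0.4,"y": 0.12,"z": -0.62,"wx": 0,"wy": 0,"wz": 0.14},{"x": -0.5,"y": 0.15,"z": -0.62,"wx": 0,"wy": 0,"wz": 0.175},{"x": -0.6,"y": 0.18,"z": -0.62,"wx": 0,"wy": 0,"wz": 0.21},{"x": -0.7,"y": 0.21,"z": -0.62,"wx": 0,"wy": 0,"wz": 0.245},{"x": -0.8,"y": 0.24,"z": -0.62,"wx": 0,"wy": 0,"wz": 0.28},{"x": -0.9,"y": 0.27,"z": -0.62,"wx": 0,"wy": 0,"wz": 0.315},{"x": -1,"y": 0.3,"z": -0.62,"wx": 0,"wy": 0,"wz": 0.35},{"x": -1,"y": 0.3,"z": -0.62,"wx": 0,"wy": 0,"wz": 0.387},{"x": -1,"y": 0.3,"z": -0.62,"wx": 0,"wy": 0,"wz": 0.387}])

```text
t: 8.93
eef_pos: [0.5012, -0.1007, 0.3004]
tool_rot: [-0.0, 0.994, -0.112, 0.002]
contact_force: [-0.1, 0.9, -1.1]
gripper_width: 0.176
```

Run:
```python
from h import *
import pickle
p,Rt,o=pose();k=cams.get_calibration('wrist');im=cams.read_camera('wrist');
pickle.dump((p,Rt.as_quat(),k),open('v2.pkl','wb'));cv2.imwrite('pics/w2.png',im[:,:,::-1])
print(p,Rt.as_matrix().round(3).tolist())
for t in ["opener_tip","slot","drawer_knob"]:
    print(t,[(np.round(d["location"],1).tolist(),round(d["confidence"],2)) for d in finder.place_of('wrist',t)[:3]])
```

```text
[ 0.501155   -0.10065547  0.30041321] [[0.975, -0.223, 0.003], [-0.223, -0.975, -0.0], [0.003, -0.001, -1.0]]
opener_tip [([163.7, 242.0], 0.83), ([334.8, 78.9], 0.59)]
slot [([331.0, 76.1], 0.81), ([152.8, 56.1], 0.59)]
drawer_knob []
```

View pics/w2.png

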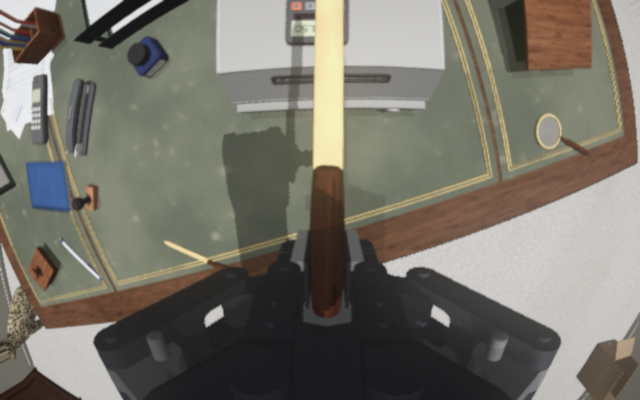

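Request:
jog_arm(plan=[{"x": -0.1,"y": 0,"z": 0.1,"wx": 0,"wy": 0.03,"wz": 0},{"x": -0.25,"y": 0,"z": 0.25,"wx": 0,"wy": 0.06,"wz": 0},{"x": -0.36,"y": 0,"z": 0.4,"wx": 0,"wy": 0.083,"wz": 0},{"x": -0.36,"y": 0,"z": 0.4,"wx": 0,"wy": 0.083,"wz": 0},{"x": -0.36,"y": 0,"z": 0.4,"wx": 0,"wy": 0.083,"wz": 0},{"x": -0.36,"y": 0,"z": 0.4,"wx": 0,"wy": 0.083,"wz": 0}])

```text
t: 9.63
eef_pos: [0.4317, -0.0823, 0.2202]
tool_rot: [0.013, 0.986, -0.104, 0.131]
contact_force: [2.2, -0.3, 0.1]
gripper_width: 0.173
```

Run:
```python
from h import *
import pickle
p,Rt,o=pose();k=cams.get_calibration('wrist');im=cams.read_camera('wrist');
pickle.dump((p,Rt.as_quat(),k),open('v3.pkl','wb'));cv2.imwrite('pics/w3.png',im[:,:,::-1])
print(p,Rt.as_matrix().round(3).tolist(),proj(k,np.array([.6,-.125,.103]),True))
for t in ["slot","drawer_knob"]:
    print(t,[(np.round(d["location"],1).tolist(),round(d["confidence"],2)) for d in finder.place_of('wrist',t)[:3]])
a=cv2.imread('pics/w2.png')[50:130,210:460];b=im[0:120,210:460,::-1]
cv2.imwrite('pics/w23.png',np.vstack([cv2.resize(x,None,fx=3,fy=3,interpolation=cv2.INTER_CUBIC) for x in (a,b)]))
```

```text
[ 0.43167985 -0.0823448   0.22017137] [[0.944, -0.209, 0.255], [-0.202, -0.978, -0.054], [0.261, -0.001, -0.965]] [331.9907763   47.28515398]
slot [([338.2, 43.0], 0.65)]
drawer_knob [([334.3, 117.7], 0.83)]
```

View pics/w23.png

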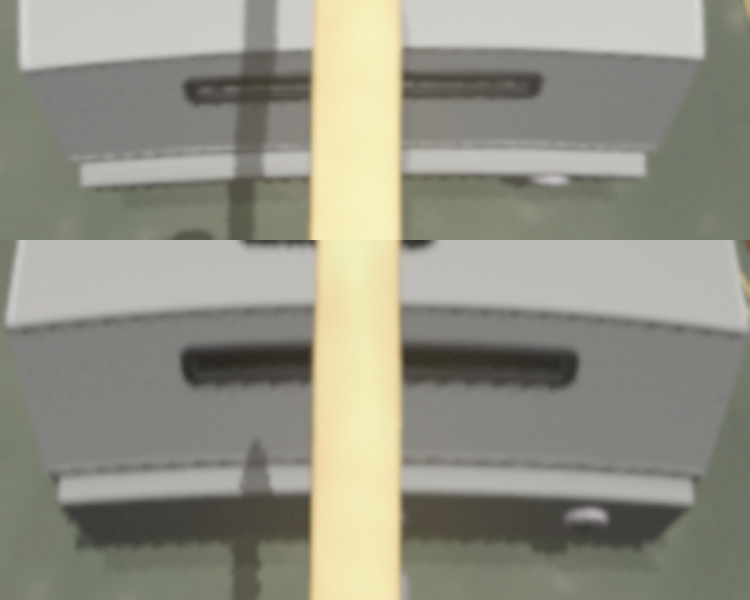

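```bash
cat > fit.py <<'E'
from h import *
import pickle
from scipy.optimize import least_squares
t30=np.tan(np.pi/6)
v2=pickle.load(open('v2.pkl','rb'))[2];v3=pickle.load(open('v3.pkl','rb'))[2];sc=cams.get_calibration('scene')
A=lambda u,v:(210+u/3,50+v/3);B=lambda u,v:(210+u/3,(v-240)/3)
# (cal, px, z, side, half-width key)
obs=[(v2,A(22,71),.125,1,'c'),(v2,A(705,57),.125,-1,'c'),(v2,A(70,159),.064,1,'c'),(v2,A(657,147),.064,-1,'c'),(v2,A(184,90),.103,1,'s'),(v2,A(542,86),.103,-1,'s'),
(v3,B(8,328),.125,1,'c'),(v3,B(745,331),.125,-1,'c'),(v3,B(53,473),.064,1,'c'),(v3,B(704,475),.064,-1,'c'),(v3,B(182,366),.103,1,'s'),(v3,B(578,366),.103,-1,'s')]
def pt(P,z,s,key):
    x0,y0,yaw,dz,L=P;w=.13 if key=='c' else L
    lx=(z-.103)*t30;ly=s*w;c,n=np.cos(yaw),np.sin(yaw)
    return np.array([x0+c*lx-n*ly,y0+n*lx+c*ly,z+dz])
def res(P,fix=None):
    return np.concatenate([proj(k,pt(P,z,s,key),True)-np.array(px) for k,px,z,s,key in obs])
r=least_squares(res,[.6,-.125,-.218,0,.066],x_scale=[.01,.01,.05,.01,.01])
print(r.x.round(4),np.degrees(r.x[2]));print(r.fun.reshape(-1,2).round(1).tolist())
r2=least_squares(lambda q:res([*q[:3],0,q[3]]),[.6,-.125,-.218,.066]);print('dz=0',r2.x.round(4),np.degrees(r2.x[2]),r2.cost,r.cost)
pickle.dump(r.x,open('fit.pkl','wb'))
d=cams.get_calibration('side')
print('scene/side slot px',proj(sc,pt(r.x,.103,0,'s')),proj(d,pt(r.x,.103,0,'s')))
E
python3 fit.py
```

```text
[ 0.6069 -0.1318 -0.2034 -0.0014  0.0701] -11.656515138113518
[[0.0, -2.1], [0.1, -1.5], [0.3, 0.2], [0.1, 0.4], [0.7, -0.2], [0.6, -1.0], [-0.8, -0.3], [1.3, -0.5], [-1.6, 1.4], [-0.4, 0.6], [-0.1, 1.3], [-0.2, 1.6]]
dz=0 [ 0.6066 -0.1317 -0.2034  0.0698] -11.65296400886622 11.515328718789007 10.544469210657939
scene/side slot px [338.72959174 161.26845545] [311.13492605 160.87394163]
```

Run:
```python
from fit import *
for n,c,(x0,x1,y0,y1) in (('scene',sc,(312,366,138,182)),('side',d,(296,326,138,182))):
    im=cv2.imread(f'pics/{n}0.png',0)[y0:y1,x0:x1]
    for th in (50,70):
        m=(im<th).astype(np.uint8);q,l,st,ce=cv2.connectedComponentsWithStats(m,connectivity=8)
        i=1+np.argmax(st[1:,4]);ys,xs=np.where(l==i);P=np.c_[xs+x0,ys+y0].astype(float);mu=P.mean(0)
        u,s,v=np.linalg.svd(P-mu,full_matrices=False);a=(P-mu)@v[0]
        print(n,th,st[i],'mean',mu.round(1),'mid',(mu+v[0]*(a.min()+a.max())/2).round(1),'ends',(mu+v[0]*a.min()).round(1),(mu+v[0]*a.max()).round(1),'w',np.ptp((P-mu)@v[1]).round(1))
    print('pred ends',[proj(c,pt(r.x,.103,s_,'s')).round(1).tolist() for s_ in (1,-1)])
    print('pred corners',[proj(c,pt(r.x,z,s_,'c')).round(1).tolist() for z in (.125,.064) for s_ in (1,-1)])
```

```text
[ 0.6069 -0.1318 -0.2034 -0.0014  0.0701] -11.656515138113518
[[0.0, -2.1], [0.1, -1.5], [0.3, 0.2], [0.1, 0.4], [0.7, -0.2], [0.6, -1.0], [-0.8, -0.3], [1.3, -0.5], [-1.6, 1.4], [-0.4, 0.6], [-0.1, 1.3], [-0.2, 1.6]]
dz=0 [ 0.6066 -0.1317 -0.2034  0.0698] -11.65296400886622 11.515328718789007 10.544469210657939
scene/side slot px [338.72959174 161.26845545] [311.13492605 160.87394163]
scene 50 [  9  10  35  28 245] mean [338.1 161.7] mid [338.2 161.6] ends [355.2 149.3] [321.2 173.9] w 6.1
scene 70 [  9  10  36  29 264] mean [338.  161.8] mid [338.4 161.5] ends [355.7 149. ] [321. 174.] w 6.7
pred ends [[321.0, 174.0], [355.4, 149.3]]
pred corners [[300.6, 176.4], [365.5, 131.3], [312.0, 201.6], [374.5, 154.4]]
side 50 [11 11  9 26 63] mean [310.8 161.8] mid [310.9 161.5] ends [314.9 149.3] [306.9 173.7] w 2.9
side 70 [ 10   9  11  28 110] mean [311.1 161.2] mid [311.3 160.6] ends [315.6 147.2] [307. 174.] w 4.3
pred ends [[306.6, 174.6], [315.3, 148.2]]
pred corners [[297.5, 180.8], [314.6, 132.0], [310.8, 198.8], [325.6, 148.7]]
```

```bash
cat > tgt.py <<'E'
from h import *
psi=-.2034;c,s=np.cos(psi),np.sin(psi);C,Sn=np.cos(np.pi/6),.5
xs=np.array([c*C,s*C,-Sn]);ys=np.array([-s,c,0]);zs=np.cross(xs,ys)
S=np.array([.6069,-.1318,.1020]);RS=R.from_matrix(np.c_[xs,-ys,-zs])
TIP=np.array([.1735,.0008,-.026])
def tcp(depth,y=0,dz=0,tip=TIP,Rt=RS): return S+xs*depth+ys*y+zs*dz-Rt.apply(tip)
E
python3 - <<'E'
from tgt import *
print(tcp(-.04),zs);delta(tcp(-.04),RS)
E
```

```text
[ 0.41324472 -0.09104133  0.18623334] [ 0.48969272 -0.1010002   0.8660254 ]
t 9.78 shift [-0.1434  0.0633  0.1492] turn [-0.0009 -0.2521 -0.0029]
```

Request:
jog_arm(plan=[{"x": -0.143,"y": 0.03,"z": 0,"wx": 0,"wy": -0.03,"wz": 0},{"x": -0.143,"y": 0.06,"z": 0,"wx": 0,"wy": -0.065,"wz": 0},{"x": -0.143,"y": 0.063,"z": 0,"wx": 0,"wy": -0.1,"wz": 0},{"x": -0.143,"y": 0.063,"z": 0.05,"wx": 0,"wy": -0.135,"wz": -0.003},{"x": -0.143,"y": 0.063,"z": 0.1,"wx": 0,"wy": -0.17,"wz": -0.003},{"x": -0.143,"y": 0.063,"z": 0.149,"wx": -0.001,"wy": -0.21,"wz": -0.003},{"x": -0.143,"y": 0.063,"z": 0.149,"wx": -0.001,"wy": -0.252,"wz": -0.003},{"x": -0.143,"y": 0.063,"z": 0.149,"wx": -0.001,"wy": -0.252,"wz": -0.003},{"x": -0.143,"y": 0.063,"z": 0.149,"wx": -0.001,"wy": -0.252,"wz": -0.003},{"x": -0.143,"y": 0.063,"z": 0.149,"wx": -0.001,"wy": -0.252,"wz": -0.003}])

```text
t: 10.62
eef_pos: [0.4147, -0.0915, 0.1864]
tool_rot: [-0.026, 0.961, -0.098, -0.256]
contact_force: [-0.7, -0.3, -0.2]
gripper_width: 0.177
```

```bash
cat > blade.py <<'E'
from tgt import *
import sys
p,Rt,o=pose();print(o['t'],p.round(4),'q',o['q'].round(2),'force',o['contact_force'].round(1))
delta(tcp(-.04),RS)
pr=p+Rt.apply(TIP);rays={}
for n in ('scene','side'):
    im=cams.read_camera(n);cv2.imwrite(f'pics/{n}_{o["t"]:.1f}.png',im[:,:,::-1]);k=cams.get_calibration(n)
    t0=proj(k,pr);b0=proj(k,p+Rt.apply(TIP-[.13,0,0]))
    m=cv2.inRange(cv2.cvtColor(im,cv2.COLOR_RGB2HSV),(14,60,60),(38,255,255))
    q,l,st,ce=cv2.connectedComponentsWithStats(m,connectivity=8)
    i=min((j for j in range(1,q) if st[j,4]>40),key=lambda j:np.linalg.norm(ce[j]-(t0+b0)/2))
    ys_,xs_=np.where(l==i);P=np.c_[xs_,ys_].astype(float);mu=P.mean(0);v=np.linalg.svd(P-mu,full_matrices=False)[2][0]
    if v@(t0-b0)<0:v=-v
    a=(P-mu)@v;e1=mu+v*(a.max()+.3);e0=mu+v*(a.min()-.3)
    print(n,'area',st[i,4],'tip seen',e1.round(1),'pred',t0.round(1),'base seen',e0.round(1),'pred',b0.round(1))
    rays[n]=(ray(k,e1),ray(k,e0))
    print('   finder',[np.round(d["location"],1).tolist() for d in finder.place_of(n,'opener_tip')[:3]])
T,er=tri([rays['scene'][0],rays['side'][0]]);B,eb=tri([rays['scene'][1],rays['side'][1]])
for nm,X,e in(('tip',T,er),('base',B,eb)):
    w=X-S;print(nm,X.round(4),'in slot frame',np.round([w@xs,w@ys,w@zs],4),'pred',np.round([(pr-S)@xs,(pr-S)@ys,(pr-S)@zs],4),'err',np.round(e[0],4))
E
python3 blade.py
```

```text
10.6167 [ 0.4147 -0.0915  0.1864] q [-0.2   0.45  0.41  1.83 -0.17  1.43 -1.49] force [-0.7 -0.3 -0.2]
t 10.62 shift [-0.0063 -0.0007  0.0047] turn [ 0.0003 -0.001   0.    ]
scene area 190 tip seen [348.8 160.5] pred [349.  159.6] base seen [388.2 152.5] pred [388.  155.8]
   finder [[335.4, 315.5], [348.4, 159.9]]
side area 105 tip seen [336.7 125.6] pred [321.7 156. ] base seen [355.4 123.5] pred [360.3 140.5]
   finder [[376.3, 133.7], [382.7, 271.0], [321.2, 156.1]]
tip [ 0.5248 -0.0126  0.2536] in slot frame [-0.1663  0.1002  0.079 ] pred [-0.0388 -0.0001  0.0015] err 0.0346
base [ 0.4714 -0.1156  0.2119] in slot frame [-0.1727 -0.0115  0.0272] pred [-0.0388 -0.0001  0.0015] err 0.0211
```

Run:
```python
import cv2,numpy as np
a=cv2.imread('pics/scene_10.6.png')[115:190,310:430];b=cv2.imread('pics/side_10.6.png')[105:180,290:410]
cv2.imwrite('pics/s4.png',np.vstack([cv2.resize(x,None,fx=4,fy=4,interpolation=cv2.INTER_CUBIC) for x in (a,b)]))
```

```text
(no output)
```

View pics/s4.png

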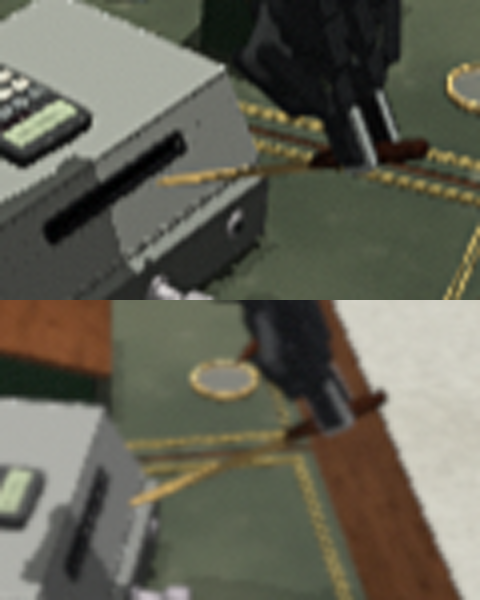

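Run:
```python
from tgt import *
s=cams.get_calibration('scene');d=cams.get_calibration('side')
for n,a,b in (('tip',(349.3,160.4),(322.8,155.5)),('tipfinder',(348.4,159.9),(321.2,156.1)),('base',(388.7,155.5),(362,140.2)),('slot',(338.3,161.6),(311,161.2))):
    X,e=tri([ray(s,a),ray(d,b)]);w=X-S;print(n,X.round(4),np.round([w@xs,w@ys,w@zs],4),np.round(e[0],4))
delta(tcp(-.01),RS);delta(tcp(-.003),RS);delta(tcp(.012),RS)
```

```text
tip [ 0.5712 -0.1203  0.1262] [-0.0444  0.004   0.0023] 0.0013
tipfinder [ 0.5761 -0.1251  0.1219] [-0.0372  0.0003  0.0015] 0.0005
base [ 0.4603 -0.0961  0.1929] [-0.176   0.0053  0.0033] 0.0005
slot [ 0.6073 -0.1303  0.1015] [ 0.0004  0.0016 -0.0004] 0.0
t 10.82 shift [0.1528 0.0008 0.0074] turn [-0.0002 -0.0013  0.0002]
t 10.82 shift [0.1878 0.0008 0.0075] turn [-0.0002 -0.0013  0.0002]
t 10.82 shift [0.2628 0.0009 0.0078] turn [-0.0002 -0.0013  0.0002]
```

Request:
jog_arm(plan=[{"x": 0.08,"y": 0,"z": 0.009,"wx": 0,"wy": -0.001,"wz": 0},{"x": 0.15,"y": 0,"z": 0.009,"wx": 0,"wy": -0.001,"wz": 0},{"x": 0.16,"y": 0,"z": 0.009,"wx": 0,"wy": -0.001,"wz": 0},{"x": 0.17,"y": 0,"z": 0.009,"wx": 0,"wy": -0.001,"wz": 0},{"x": 0.18,"y": 0,"z": 0.009,"wx": 0,"wy": -0.001,"wz": 0},{"x": 0.19,"y": 0,"z": 0.009,"wx": 0,"wy": -0.001,"wz": 0},{"x": 0.2,"y": 0,"z": 0.009,"wx": 0,"wy": -0.001,"wz": 0},{"x": 0.21,"y": 0,"z": 0.009,"wx": 0,"wy": -0.001,"wz": 0},{"x": 0.22,"y": 0,"z": 0.009,"wx": 0,"wy": -0.001,"wz": 0},{"x": 0.22,"y": 0,"z": 0.009,"wx": 0,"wy": -0.001,"wz": 0}])

```text
t: 11.65
eef_pos: [0.4502, -0.0985, 0.1641]
tool_rot: [-0.027, 0.961, -0.098, -0.257]
contact_force: [0.2, 0.1, -0.1]
gripper_width: 0.179
```

```bash
cat > st.py <<'E'
from tgt import *
p,Rt,o=pose();w=p+Rt.apply(TIP)-S;f=o['contact_force']
print(round(o['t'],2),'tip in slot',np.round([w@xs,w@ys,w@zs],4),'force in slot axes',np.round([f@xs,f@ys,f@zs],1),'rot err deg',np.degrees((RS.inv()*Rt).as_rotvec()).round(2),'w',round(o['gripper_width'],3))
E
python3 st.py
```

```text
11.65 tip in slot [ 0.0037  0.0003 -0.0001] force in slot axes [0.2 0.1 0. ] rot err deg [ 0.04  0.05 -0.05] w 0.179
```

Request:
jog_arm(plan=[{"x": 0.01,"y": 0,"z": 0,"wx": 0,"wy": 0,"wz": 0},{"x": 0.02,"y": 0,"z": 0,"wx": 0,"wy": 0,"wz": 0},{"x": 0.03,"y": 0,"z": 0,"wx": 0,"wy": 0,"wz": 0},{"x": 0.04,"y": 0,"z": 0,"wx": 0,"wy": 0,"wz": 0},{"x": 0.05,"y": 0,"z": 0,"wx": 0,"wy": 0,"wz": 0},{"x": 0.05,"y": 0,"z": 0,"wx": 0,"wy": 0,"wz": 0}])

```text
t: 12.15
eef_pos: [0.4589, -0.1003, 0.1589]
tool_rot: [-0.027, 0.961, -0.098, -0.257]
contact_force: [-0.3, -0.1, -0.9]
gripper_width: 0.171
```

```bash
python3 st.py
```

```text
12.15 tip in slot [ 0.014   0.0003 -0.0002] force in slot axes [ 0.2 -0.2 -0.9] rot err deg [ 0.03  0.05 -0.05] w 0.171
```

Request:
jog_arm(plan=[{"x": 0.01,"y": 0,"z": 0,"wx": 0,"wy": 0,"wz": 0},{"x": 0.02,"y": 0,"z": 0,"wx": 0,"wy": 0,"wz": 0},{"x": 0.03,"y": 0,"z": 0,"wx": 0,"wy": 0,"wz": 0},{"x": 0.04,"y": 0,"z": 0,"wx": 0,"wy": 0,"wz": 0},{"x": 0.05,"y": 0,"z": 0,"wx": 0,"wy": 0,"wz": 0},{"x": 0.06,"y": 0,"z": 0,"wx": 0,"wy": 0,"wz": 0},{"x": 0.06,"y": 0,"z": 0,"wx": 0,"wy": 0,"wz": 0}])

```text
t: 12.73
eef_pos: [0.4694, -0.1024, 0.1526]
tool_rot: [-0.027, 0.961, -0.098, -0.257]
contact_force: [0.7, -0.5, -1.4]
gripper_width: 0.175
```

```bash
python3 st.py
```

```text
12.73 tip in slot [ 0.0264  0.0004 -0.0003] force in slot axes [ 1.4 -0.4 -0.8] rot err deg [ 0.03  0.05 -0.05] w 0.175
```

Now feel forward at y = 0.

Request:
jog_arm(plan=[{"x": 0.01,"y": 0,"z": 0,"wx": 0,"wy": 0,"wz": 0},{"x": 0.02,"y": 0,"z": 0,"wx": 0,"wy": 0,"wz": 0},{"x": 0.03,"y": 0,"z": 0,"wx": 0,"wy": 0,"wz": 0},{"x": 0.04,"y": 0,"z": 0,"wx": 0,"wy": 0,"wz": 0},{"x": 0.04,"y": 0,"z": 0,"wx": 0,"wy": 0,"wz": 0}])

```text
t: 13.15
eef_pos: [0.4765, -0.1038, 0.1484]
tool_rot: [-0.026, 0.961, -0.098, -0.257]
contact_force: [0.5, 0.0, -0.7]
gripper_width: 0.176
```

```bash
python3 st.py
```

```text
13.15 tip in slot [ 0.0348  0.0004 -0.0003] force in slot axes [ 0.8  0.1 -0.4] rot err deg [ 0.02  0.05 -0.05] w 0.176
```

Request:
jog_arm(plan=[{"x": 0.01,"y": 0,"z": 0,"wx": 0,"wy": 0,"wz": 0},{"x": 0.02,"y": 0,"z": 0,"wx": 0,"wy": 0,"wz": 0},{"x": 0.03,"y": 0,"z": 0,"wx": 0,"wy": 0,"wz": 0},{"x": 0.03,"y": 0,"z": 0,"wx": 0,"wy": 0,"wz": 0}])

```text
t: 13.48
eef_pos: [0.4818, -0.1049, 0.1451]
tool_rot: [-0.026, 0.961, -0.098, -0.257]
contact_force: [-0.1, 0.8, 0.2]
gripper_width: 0.176
```

```bash
python3 st.py
```

```text
13.48 tip in slot [ 0.0411  0.0004 -0.0005] force in slot axes [-0.4  0.7  0.1] rot err deg [ 0.01  0.05 -0.05] w 0.176
```

Request:
jog_arm(plan=[{"x": -0.05,"y": 0,"z": 0.001,"wx": 0,"wy": 0,"wz": 0},{"x": -0.085,"y": 0,"z": 0,"wx": 0,"wy": 0,"wz": 0},{"x": -0.085,"y": -0.02,"z": 0,"wx": 0,"wy": 0,"wz": 0},{"x": -0.085,"y": -0.05,"z": 0,"wx": 0,"wy": 0,"wz": 0},{"x": -0.085,"y": -0.08,"z": 0,"wx": 0,"wy": 0,"wz": 0},{"x": -0.085,"y": -0.11,"z": 0,"wx": 0,"wy": 0,"wz": 0},{"x": -0.085,"y": -0.14,"z": 0,"wx": 0,"wy": 0,"wz": 0},{"x": -0.085,"y": -0.14,"z": 0,"wx": 0,"wy": 0,"wz": 0},{"x": -0.085,"y": -0.14,"z": 0,"wx": 0,"wy": 0,"wz": 0}])

```text
t: 14.23
eef_pos: [0.4732, -0.0739, 0.1535]
tool_rot: [-0.026, 0.961, -0.097, -0.257]
contact_force: [0.5, 0.3, -0.6]
gripper_width: 0.176
```

```bash
python3 st.py
```

```text
14.23 tip in slot [ 0.0242  0.0293 -0.0006] force in slot axes [ 0.7  0.4 -0.3] rot err deg [-0.02  0.05 -0.13] w 0.176
```

Request:
jog_arm(plan=[{"x": 0.01,"y": 0,"z": 0,"wx": 0,"wy": 0,"wz": 0},{"x": 0.02,"y": 0,"z": 0,"wx": 0,"wy": 0,"wz": 0},{"x": 0.03,"y": 0,"z": 0,"wx": 0,"wy": 0,"wz": 0},{"x": 0.04,"y": 0,"z": 0,"wx": 0,"wy": 0,"wz": 0},{"x": 0.05,"y": 0,"z": 0,"wx": 0,"wy": 0,"wz": 0},{"x": 0.06,"y": 0,"z": 0,"wx": 0,"wy": 0,"wz": 0},{"x": 0.06,"y": 0,"z": 0,"wx": 0,"wy": 0,"wz": 0}])

```text
t: 14.82
eef_pos: [0.4814, -0.076, 0.1476]
tool_rot: [-0.027, 0.96, -0.097, -0.26]
contact_force: [-4.7, 1.5, 4.0]
gripper_width: 0.178
```

```bash
python3 st.py
```

```text
14.82 tip in slot [ 0.0346  0.0287 -0.0023] force in slot axes [-6.3  0.5  1. ] rot err deg [-0.   -0.26 -0.08] w 0.178
```

Request:
jog_arm(plan=[{"x": 0.01,"y": 0,"z": -0.004,"wx": 0,"wy": 0,"wz": 0},{"x": 0.02,"y": 0,"z": -0.006,"wx": 0,"wy": 0,"wz": 0},{"x": 0.03,"y": 0,"z": -0.006,"wx": 0,"wy": 0,"wz": 0},{"x": 0.04,"y": 0,"z": -0.006,"wx": 0,"wy": 0,"wz": 0},{"x": 0.04,"y": 0,"z": -0.006,"wx": 0,"wy": 0,"wz": 0}])

```text
t: 15.23
eef_pos: [0.4864, -0.0775, 0.1449]
tool_rot: [-0.027, 0.96, -0.098, -0.263]
contact_force: [-7.6, 2.5, 4.9]
gripper_width: 0.175
```

```bash
python3 st.py
```

```text
15.23 tip in slot [ 0.0406  0.0282 -0.0032] force in slot axes [-9.4  0.9  0.2] rot err deg [ 0.02 -0.62 -0.03] w 0.175
```

Request:
jog_arm(plan=[{"x": 0.015,"y": 0,"z": -0.006,"wx": 0,"wy": 0.003,"wz": 0},{"x": 0.03,"y": 0,"z": -0.01,"wx": 0,"wy": 0.005,"wz": 0},{"x": 0.045,"y": 0,"z": -0.01,"wx": 0,"wy": 0.005,"wz": 0},{"x": 0.045,"y": 0,"z": -0.01,"wx": 0,"wy": 0.005,"wz": 0}])

```text
t: 15.57
eef_pos: [0.4881, -0.0783, 0.1431]
tool_rot: [-0.027, 0.959, -0.098, -0.263]
contact_force: [-18.6, 4.1, 10.7]
gripper_width: 0.173
```

```bash
python3 st.py
```

```text
15.57 tip in slot [ 0.0431  0.0275 -0.0041] force in slot axes [-21.8   0.3  -0.3] rot err deg [ 0.06 -0.71  0.02] w 0.173
```

Run:
```python
from tgt import *
r={}
for n,crop in (('scene',(115,225,310,430)),('side',(105,215,290,410))):
    im=cams.read_camera(n);cv2.imwrite(f'pics/{n}_5.png',im[:,:,::-1]);r[n]=im[crop[0]:crop[1],crop[2]:crop[3],::-1]
    print(n,[(np.round(d["location"],1).tolist(),round(d["confidence"],2)) for d in finder.place_of(n,'drawer_knob')[:3]])
    print([(q,proj(cams.get_calibration(n),np.array([*(S-xs*0)[:2]-(.069+q)*np.array([c,s]),.034])).round(1).tolist()) for q in (0,.03)])
cv2.imwrite('pics/s5.png',np.hstack([cv2.resize(x,None,fx=3.3,fy=3.3,interpolation=cv2.INTER_CUBIC) for x in r.values()]))
```

```text
scene [([367.3, 200.0], 0.65)]
[(0, [358.7, 192.4]), (0.03, [367.9, 197.3])]
side [([347.1, 178.9], 0.63)]
[(0, [333.6, 180.6]), (0.03, [343.2, 181.5])]
```

View pics/s5.png

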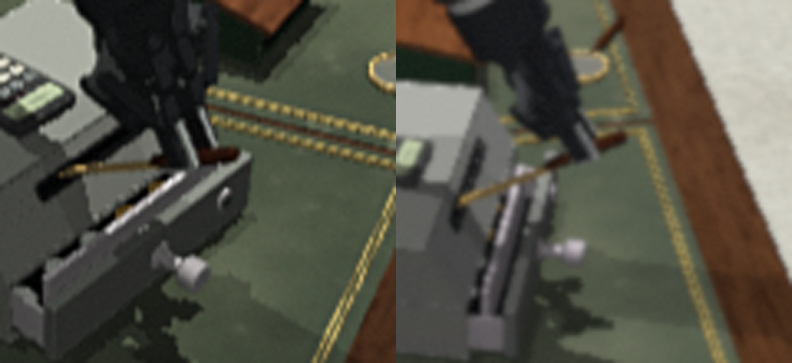

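Request:
jog_arm(plan=[{"x": -0.03,"y": 0,"z": -0.01,"wx": 0,"wy": 0.004,"wz": 0},{"x": -0.07,"y": 0,"z": -0.015,"wx": 0,"wy": 0.004,"wz": 0},{"x": -0.12,"y": 0,"z": -0.015,"wx": 0,"wy": 0.004,"wz": 0},{"x": -0.17,"y": 0,"z": -0.015,"wx": 0,"wy": 0.004,"wz": 0},{"x": -0.23,"y": 0,"z": -0.015,"wx": 0,"wy": 0.004,"wz": 0},{"x": -0.3,"y": 0,"z": -0.015,"wx": 0,"wy": 0.004,"wz": 0},{"x": -0.37,"y": 0,"z": -0.015,"wx": 0,"wy": 0.004,"wz": 0},{"x": -0.37,"y": 0,"z": -0.015,"wx": 0,"wy": 0.004,"wz": 0},{"x": -0.37,"y": 0,"z": -0.015,"wx": 0,"wy": 0.004,"wz": 0}])

```text
t: 16.52
eef_pos: [0.4273, -0.0658, 0.1841]
tool_rot: [-0.027, 0.961, -0.098, -0.256]
contact_force: [-0.0, -0.8, -1.6]
gripper_width: 0.175
```

```bash
python3 st.py;python3 -c "
from tgt import *
a=np.radians(-11.65);x=np.array([np.cos(a),np.sin(a),0]);z=np.array([0,0,-1.]);y=np.cross(z,x)
delta(np.array([.46,-.02,.3]),R.from_matrix(np.c_[x,y,z]))"
```

```text
16.52 tip in slot [-0.0315  0.0275  0.003 ] force in slot axes [ 0.9 -0.7 -1.3] rot err deg [0.09 0.15 0.01] w 0.175
t 16.52 shift [-0.1898 -0.258  -0.5586] turn [-0.0005  0.1658 -0.0002]
```

Request:
jog_arm(plan=[{"x": -0.1,"y": -0.02,"z": -0.1,"wx": 0,"wy": 0,"wz": 0},{"x": -0.2,"y": -0.05,"z": -0.25,"wx": 0,"wy": 0.03,"wz": 0},{"x": -0.25,"y": -0.1,"z": -0.4,"wx": 0,"wy": 0.065,"wz": 0},{"x": -0.22,"y": -0.18,"z": -0.5,"wx": 0,"wy": 0.1,"wz": 0},{"x": -0.19,"y": -0.25,"z": -0.56,"wx": 0,"wy": 0.135,"wz": 0},{"x": -0.19,"y": -0.258,"z": -0.56,"wx": 0,"wy": 0.166,"wz": 0},{"x": -0.19,"y": -0.258,"z": -0.56,"wx": 0,"wy": 0.166,"wz": 0},{"x": -0.19,"y": -0.258,"z": -0.56,"wx": 0,"wy": 0.166,"wz": 0}])

```text
t: 17.18
eef_pos: [0.4594, -0.0197, 0.3006]
tool_rot: [-0.001, 0.995, -0.101, -0.0]
contact_force: [0.1, -0.2, -1.0]
gripper_width: 0.175
```

```bash
cat > lay.py <<'E'
from tgt import *
import sys
z0=float(sys.argv[1]);a=np.radians(111.4);x=np.array([np.cos(a),np.sin(a),0]);z=np.array([0,0,-1.]);y=np.cross(z,x)
p,Rt,o=pose();print(p.round(4),'force',o['contact_force'].round(1));delta(np.array([.561,.11,z0]),R.from_matrix(np.c_[x,y,z]))
E
python3 lay.py .25
```

```text
[ 0.4594 -0.0197  0.3006] force [ 0.1 -0.2 -1. ]
t 17.18 shift [ 0.367  -0.7371  0.2547] turn [-5.000e-04 -7.000e-04 -6.835e-01]
```

Request:
jog_arm(plan=[{"x": 0.04,"y": -0.07,"z": 0.02,"wx": 0,"wy": 0,"wz": -0.036},{"x": 0.08,"y": -0.15,"z": 0.05,"wx": 0,"wy": 0,"wz": -0.072},{"x": 0.12,"y": -0.22,"z": 0.08,"wx": 0,"wy": 0,"wz": -0.108},{"x": 0.16,"y": -0.3,"z": 0.1,"wx": 0,"wy": 0,"wz": -0.145},{"x": 0.2,"y": -0.38,"z": 0.13,"wx": 0,"wy": 0,"wz": -0.18},{"x": 0.24,"y": -0.46,"z": 0.15,"wx": 0,"wy": 0,"wz": -0.216},{"x": 0.28,"y": -0.54,"z": 0.17,"wx": 0,"wy": 0,"wz": -0.252},{"x": 0.32,"y": -0.62,"z": 0.2,"wx": 0,"wy": 0,"wz": -0.29},{"x": 0.35,"y": -0.7,"z": 0.22,"wx": 0,"wy": 0,"wz": -0.325},{"x": 0.36,"y": -0.73,"z": 0.24,"wx": 0,"wy": 0,"wz": -0.36},{"x": 0.367,"y": -0.737,"z": 0.255,"wx": 0,"wy": 0,"wz": -0.4},{"x": 0.367,"y": -0.737,"z": 0.255,"wx": 0,"wy": 0,"wz": -0.4}])

```text
t: 18.18
eef_pos: [0.5615, 0.1095, 0.2474]
tool_rot: [-0.002, 0.863, 0.505, -0.002]
contact_force: [0.6, -0.2, -1.1]
gripper_width: 0.179
```

```bash
python3 lay.py .06
```

```text
[0.5615 0.1095 0.2474] force [ 0.6 -0.2 -1.1]
t 18.18 shift [0.0025 0.0011 0.937 ] turn [-1.700e-03 -1.000e-04 -2.822e-01]
```

Request:
jog_arm(plan=[{"x": 0,"y": 0,"z": 0.1,"wx": -0.001,"wy": 0,"wz": -0.035},{"x": 0,"y": 0,"z": 0.2,"wx": -0.001,"wy": 0,"wz": -0.07},{"x": 0,"y": 0,"z": 0.3,"wx": -0.001,"wy": 0,"wz": -0.105},{"x": 0,"y": 0,"z": 0.4,"wx": -0.001,"wy": 0,"wz": -0.14},{"x": 0,"y": 0,"z": 0.5,"wx": -0.001,"wy": 0,"wz": -0.175},{"x": 0,"y": 0,"z": 0.6,"wx": -0.001,"wy": 0,"wz": -0.21},{"x": 0,"y": 0,"z": 0.7,"wx": -0.001,"wy": 0,"wz": -0.245},{"x": 0,"y": 0,"z": 0.8,"wx": -0.001,"wy": 0,"wz": -0.282},{"x": 0,"y": 0,"z": 0.9,"wx": -0.001,"wy": 0,"wz": -0.282},{"x": 0,"y": 0,"z": 0.937,"wx": -0.001,"wy": 0,"wz": -0.282},{"x": 0,"y": 0,"z": 0.937,"wx": -0.001,"wy": 0,"wz": -0.282}])

```text
t: 19.1
eef_pos: [0.5593, 0.1081, 0.0575]
tool_rot: [-0.003, 0.566, 0.825, -0.003]
contact_force: [0.2, 0.7, -0.1]
gripper_width: 0.178
```

```bash
python3 lay.py -.022
```

```text
[0.5593 0.1081 0.0575] force [ 0.2  0.7 -0.1]
t 19.1 shift [0.005  0.0142 0.3972] turn [-0.0023 -0.0004 -0.0017]
```

Request:
jog_arm(plan=[{"x": 0,"y": 0.01,"z": 0.12,"wx": -0.002,"wy": 0,"wz": -0.001},{"x": 0,"y": 0.014,"z": 0.24,"wx": -0.002,"wy": 0,"wz": -0.001},{"x": 0,"y": 0.014,"z": 0.32,"wx": -0.002,"wy": 0,"wz": -0.001},{"x": 0,"y": 0.014,"z": 0.36,"wx": -0.002,"wy": 0,"wz": -0.001},{"x": 0,"y": 0.014,"z": 0.38,"wx": -0.002,"wy": 0,"wz": -0.001},{"x": 0,"y": 0.014,"z": 0.395,"wx": -0.002,"wy": 0,"wz": -0.001},{"x": 0,"y": 0.014,"z": 0.395,"wx": -0.002,"wy": 0,"wz": -0.001}])

```text
t: 19.68
eef_pos: [0.562, 0.1091, -0.021]
tool_rot: [-0.0, 0.565, 0.825, 0.0]
contact_force: [-0.6, 0.2, -0.4]
gripper_width: 0.179
```

Request:
jog_arm(hand=0.2, plan=[{"x": 0,"y": 0,"z": 0,"wx": 0,"wy": 0,"wz": 0},{"x": 0,"y": 0,"z": 0,"wx": 0,"wy": 0,"wz": 0},{"x": 0,"y": 0,"z": 0,"wx": 0,"wy": 0,"wz": 0},{"x": 0,"y": 0,"z": 0,"wx": 0,"wy": 0,"wz": 0},{"x": 0,"y": 0,"z": 0,"wx": 0,"wy": 0,"wz": 0}])

```text
t: 20.1
eef_pos: [0.5623, 0.1091, -0.0206]
tool_rot: [-0.0, 0.565, 0.825, 0.001]
contact_force: [-0.5, 0.3, -0.3]
gripper_width: 0.597
```

Request:
jog_arm(plan=[{"x": 0,"y": 0,"z": -0.05,"wx": 0,"wy": 0,"wz": 0},{"x": 0,"y": 0,"z": -0.15,"wx": 0,"wy": 0,"wz": 0},{"x": 0,"y": 0,"z": -0.3,"wx": 0,"wy": 0,"wz": 0},{"x": 0,"y": 0,"z": -0.5,"wx": 0,"wy": 0,"wz": 0},{"x": 0,"y": 0,"z": -0.7,"wx": 0,"wy": 0,"wz": 0},{"x": 0,"y": 0,"z": -0.9,"wx": 0,"wy": 0,"wz": 0},{"x": 0,"y": 0,"z": -1,"wx": 0,"wy": 0,"wz": 0},{"x": 0,"y": 0,"z": -1,"wx": 0,"wy": 0,"wz": 0}])

```text
t: 20.77
eef_pos: [0.5656, 0.1097, 0.1861]
tool_rot: [0.003, 0.565, 0.825, 0.005]
contact_force: [0.9, 0.2, 0.1]
gripper_width: 0.6
```

Run:
```python
from tgt import *
p,Rt,o=pose();print(p)
r={}
for t in ('drawer_knob','opener_handle','opener_tip'):
  for n in ('scene','side','wrist'):
    cams.read_camera(n);k=cams.get_calibration(n)
    L=[np.array(d["location"]) for d in finder.place_of(n,t)[:3]]
    z=dict(drawer_knob=.034,opener_handle=.0055,opener_tip=.003)[t]
    print(t,n,[(l.round(1).tolist(),plane(ray(k,l,n=='wrist'),z).round(4).tolist()) for l in L])
e=np.array([c,s]);K=np.array([*(S[:2]-(.069+.03)*e),.034]);print('knob pred',K)
a=np.radians(-11.65);x=np.array([np.cos(a),np.sin(a),0]);z=np.array([0,0,-1.]);y=np.cross(z,x)
delta(np.array([K[0],K[1],.15]),R.from_matrix(np.c_[x,y,z]))
```

```text
[0.5656325  0.10972156 0.1861264 ]
drawer_knob scene [([365.5, 201.3], [0.5087, -0.0946, 0.034])]
drawer_knob side [([344.7, 178.9], [0.5043, -0.1246, 0.034])]
drawer_knob wrist []
opener_handle scene [([306.7, 253.2], [0.5633, 0.1097, 0.0055]), ([382.2, 289.4], [0.3645, 0.1214, 0.0055])]
opener_handle side [([327.8, 237.6], [0.5674, 0.1005, 0.0055]), ([404.2, 242.2], [0.3608, 0.1285, 0.0055]), ([262.1, 251.4], [0.7449, 0.1429, 0.0055])]
opener_handle wrist [([330.2, 171.1], [0.5646, 0.1112, 0.0055]), ([175.1, 105.6], [0.3656, 0.1211, 0.0055]), ([493.0, 52.5], [0.6926, 0.3203, 0.0055])]
opener_tip scene [([296.1, 314.0], [0.4966, 0.2656, 0.003]), ([207.1, 294.3], [0.6929, 0.3159, 0.003])]
opener_tip side [([359.5, 286.5], [0.4969, 0.2694, 0.003]), ([384.4, 270.6], [0.4285, 0.2224, 0.003]), ([339.6, 252.3], [0.5383, 0.1542, 0.003])]
opener_tip wrist [([328.6, 14.0], [0.499, 0.2769, 0.003]), ([250.3, 39.9], [0.4276, 0.2197, 0.003])]
knob pred [ 0.50994084 -0.11180196  0.034     ]
t 21.67 shift [-0.9341 -0.6434  0.1458] turn [-3.000e-04 -4.000e-04  6.826e-01]
```

```bash
cat > kn.py <<'E'
from tgt import *
import sys
q,z0=map(float,sys.argv[1:3]);e=np.array([c,s]);K=S[:2]-(.069+.002+q)*e
a=np.radians(168.35);x=np.array([np.cos(a),np.sin(a),0]);z=np.array([0,0,-1.]);y=np.cross(z,x)
p,Rt,o=pose();print(p.round(4),'force',o['contact_force'].round(1),'w',round(o['gripper_width'],3),'K',K.round(4));delta(np.array([*K,z0]),R.from_matrix(np.c_[x,y,z]))
E
python3 kn.py .03 .12
```

```text
[0.5623 0.1089 0.1794] force [-0.1  0.1 -0.9] w 0.602 K [ 0.508  -0.1114]
t 21.67 shift [-0.9288 -0.6519  0.2958] turn [ 3.000e-04 -2.000e-04 -3.174e-01]
```

Request:
jog_arm(plan=[{"x": -0.1,"y": -0.07,"z": 0,"wx": 0,"wy": 0,"wz": -0.035},{"x": -0.2,"y": -0.14,"z": 0,"wx": 0,"wy": 0,"wz": -0.07},{"x": -0.32,"y": -0.22,"z": 0,"wx": 0,"wy": 0,"wz": -0.105},{"x": -0.44,"y": -0.31,"z": 0,"wx": 0,"wy": 0,"wz": -0.14},{"x": -0.56,"y": -0.4,"z": 0,"wx": 0,"wy": 0,"wz": -0.175},{"x": -0.68,"y": -0.48,"z": 0,"wx": 0,"wy": 0,"wz": -0.21},{"x": -0.8,"y": -0.56,"z": 0,"wx": 0,"wy": 0,"wz": -0.245},{"x": -0.9,"y": -0.63,"z": 0.1,"wx": 0,"wy": 0,"wz": -0.28},{"x": -0.929,"y": -0.652,"z": 0.2,"wx": 0,"wy": 0,"wz": -0.317},{"x": -0.929,"y": -0.652,"z": 0.29,"wx": 0,"wy": 0,"wz": -0.317},{"x": -0.929,"y": -0.652,"z": 0.29,"wx": 0,"wy": 0,"wz": -0.317}])

```text
t: 22.58
eef_pos: [0.5053, -0.1122, 0.1183]
tool_rot: [-0.003, 0.103, 0.995, 0.001]
contact_force: [-0.4, 0.2, -0.6]
gripper_width: 0.599
```

```bash
python3 kn.py .03 .0005
python3 - <<'E'
from tgt import *
cams.read_camera('wrist');k=cams.get_calibration('wrist')
for d in finder.place_of('wrist','drawer_knob'): print(d['location'],d['confidence'],plane(ray(k,d['location'],True),.034))
E
```

```text
[ 0.5053 -0.1122  0.1183] force [-0.4  0.2 -0.6] w 0.599 K [ 0.508  -0.1114]
t 22.58 shift [-0.0157  0.006   0.5888] turn [ 0.0002 -0.0018 -0.001 ]
[330.8, 193.2] 0.94 [ 0.50751817 -0.10942936  0.034     ]
```

Request:
jog_arm(plan=[{"x": -0.015,"y": 0.004,"z": 0.15,"wx": 0,"wy": -0.002,"wz": -0.001},{"x": -0.015,"y": 0.004,"z": 0.3,"wx": 0,"wy": -0.002,"wz": -0.001},{"x": -0.015,"y": 0.004,"z": 0.42,"wx": 0,"wy": -0.002,"wz": -0.001},{"x": -0.015,"y": 0.004,"z": 0.5,"wx": 0,"wy": -0.002,"wz": -0.001},{"x": -0.015,"y": 0.004,"z": 0.55,"wx": 0,"wy": -0.002,"wz": -0.001},{"x": -0.015,"y": 0.004,"z": 0.59,"wx": 0,"wy": -0.002,"wz": -0.001},{"x": -0.015,"y": 0.004,"z": 0.59,"wx": 0,"wy": -0.002,"wz": -0.001}])

```text
t: 23.27
eef_pos: [0.5111, -0.1103, 0.0029]
tool_rot: [0.002, 0.1, 0.995, 0.0]
contact_force: [-0.6, 0.2, 0.6]
gripper_width: 0.604
```

Request:
jog_arm(hand=-1, grip_force=40, plan=[{"x": 0,"y": 0,"z": 0,"wx": 0,"wy": 0,"wz": 0},{"x": 0,"y": 0,"z": 0,"wx": 0,"wy": 0,"wz": 0},{"x": 0,"y": 0,"z": 0,"wx": 0,"wy": 0,"wz": 0},{"x": 0,"y": 0,"z": 0,"wx": 0,"wy": 0,"wz": 0},{"x": 0,"y": 0,"z": 0,"wx": 0,"wy": 0,"wz": 0},{"x": 0,"y": 0,"z": 0,"wx": 0,"wy": 0,"wz": 0}])

```text
t: 23.77
eef_pos: [0.5125, -0.1102, 0.0043]
tool_rot: [0.004, 0.1, 0.995, 0.001]
contact_force: [-0.4, 1.8, 7.5]
gripper_width: 0.275
```

```bash
python3 kn.py .086 .0005
```

```text
[ 0.5125 -0.1102  0.0043] force [-0.4  1.8  7.5] w 0.275 K [ 0.4531 -0.1001]
t 23.77 shift [ 0.3009 -0.0098  0.0165] turn [0.0006 0.0024 0.0007]
```

Request:
jog_arm(plan=[{"x": 0.03,"y": 0,"z": 0,"wx": 0,"wy": 0,"wz": 0},{"x": 0.06,"y": 0,"z": 0,"wx": 0,"wy": 0,"wz": 0},{"x": 0.09,"y": 0,"z": 0,"wx": 0,"wy": 0,"wz": 0},{"x": 0.12,"y": 0,"z": 0,"wx": 0,"wy": 0,"wz": 0},{"x": 0.15,"y": 0,"z": 0,"wx": 0,"wy": 0,"wz": 0},{"x": 0.18,"y": 0,"z": 0,"wx": 0,"wy": 0,"wz": 0},{"x": 0.21,"y": 0,"z": 0,"wx": 0,"wy": 0,"wz": 0},{"x": 0.23,"y": 0,"z": 0,"wx": 0,"wy": 0,"wz": 0},{"x": 0.25,"y": 0,"z": 0,"wx": 0,"wy": 0,"wz": 0},{"x": 0.26,"y": 0,"z": 0,"wx": 0,"wy": 0,"wz": 0},{"x": 0.26,"y": 0,"z": 0,"wx": 0,"wy": 0,"wz": 0}])

```text
t: 24.68
eef_pos: [0.4612, -0.0995, 0.0042]
tool_rot: [0.004, 0.1, 0.995, 0.001]
contact_force: [-0.0, 1.8, 8.5]
gripper_width: 0.269
```

Request:
jog_arm(plan=[{"x": 0.01,"y": 0,"z": 0,"wx": 0,"wy": 0,"wz": 0},{"x": 0.02,"y": 0,"z": 0,"wx": 0,"wy": 0,"wz": 0},{"x": 0.03,"y": 0,"z": 0,"wx": 0,"wy": 0,"wz": 0},{"x": 0.03,"y": 0,"z": 0,"wx": 0,"wy": 0,"wz": 0}])

```text
t: 25.02
eef_pos: [0.4598, -0.0991, 0.0045]
tool_rot: [0.008, 0.1, 0.995, 0.001]
contact_force: [12.9, -1.5, -12.3]
gripper_width: 0.273
```

```bash
python3 kn.py .085 .0005
```

```text
[ 0.4598 -0.0991  0.0045] force [ 12.9  -1.5 -12.3] w 0.273 K [ 0.4541 -0.1003]
t 25.02 shift [ 0.0269 -0.0115  0.0197] turn [0.0009 0.0052 0.0007]
```

Request:
jog_arm(hand=0.3, plan=[{"x": 0,"y": 0,"z": 0,"wx": 0,"wy": 0,"wz": 0},{"x": 0,"y": 0,"z": 0,"wx": 0,"wy": 0,"wz": 0},{"x": 0,"y": 0,"z": 0,"wx": 0,"wy": 0,"wz": 0},{"x": 0,"y": 0,"z": 0,"wx": 0,"wy": 0,"wz": 0},{"x": 0,"y": 0,"z": 0,"wx": 0,"wy": 0,"wz": 0}])

```text
t: 25.43
eef_pos: [0.4588, -0.0991, 0.0043]
tool_rot: [0.008, 0.101, 0.995, 0.001]
contact_force: [0.0, 0.1, -0.8]
gripper_width: 0.653
```

Request:
jog_arm(plan=[{"x": 0,"y": 0,"z": -0.05,"wx": 0,"wy": 0,"wz": 0},{"x": 0,"y": 0,"z": -0.15,"wx": 0,"wy": 0,"wz": 0},{"x": 0,"y": 0,"z": -0.3,"wx": 0,"wy": 0,"wz": 0},{"x": 0,"y": 0,"z": -0.5,"wx": 0,"wy": 0,"wz": 0},{"x": 0,"y": 0,"z": -0.7,"wx": 0,"wy": 0,"wz": 0},{"x": 0,"y": 0,"z": -0.9,"wx": 0,"wy": 0,"wz": 0},{"x": 0,"y": 0,"z": -1,"wx": 0,"wy": 0,"wz": 0},{"x": 0,"y": 0,"z": -1,"wx": 0,"wy": 0,"wz": 0},{"x": 0,"y": 0,"z": -1,"wx": 0,"wy": 0,"wz": 0}])

```text
t: 26.18
eef_pos: [0.4562, -0.0991, 0.206]
tool_rot: [0.009, 0.101, 0.995, 0.0]
contact_force: [-0.5, -0.3, -0.7]
gripper_width: 0.648
```

Run:
```python
from tgt import *
p,Rt,o=pose();print(o['t'],p,o['contact_force'],o['gripper_width'])
r=[]
for n,b in (('scene',(110,350,200,420)),('side',(110,350,230,450))):
    im=cams.read_camera(n);k=cams.get_calibration(n);r.append(im[b[0]:b[1],b[2]:b[3],::-1])
    for t in ('drawer_knob','stapler','ink_bottle','rubber_stamp'): print(n,t,[np.round(d["location"],1).tolist() for d in finder.place_of(n,t)[:2]])
    print([(q,proj(k,np.array([*(S[:2]-(.069+q)*np.array([c,s])),.034])).round(1).tolist()) for q in (.03,.07,.085)])
cv2.imwrite('pics/fin.png',np.hstack([cv2.resize(x,(400,436)) for x in r]))
```

```text
26.1833 [ 0.45620578 -0.09913859  0.20597424] [-0.50029161 -0.2737779  -0.66194704] 0.6479099779401687
scene drawer_knob [[383.6, 209.5]]
scene stapler [[205.9, 294.4], [306.2, 253.5]]
scene ink_bottle [[241.3, 236.4]]
scene rubber_stamp [[257.0, 336.9], [383.1, 209.1]]
[(0.03, [367.9, 197.3]), (0.07, [380.6, 204.0]), (0.085, [385.4, 206.5])]
side drawer_knob [[363.6, 183.8], [303.3, 163.1]]
side stapler [[276.8, 310.5]]
side ink_bottle [[263.9, 252.2]]
side rubber_stamp [[339.8, 318.2]]
[(0.03, [343.2, 181.5]), (0.07, [356.0, 182.6]), (0.085, [360.9, 183.1])]
```

View pics/fin.png

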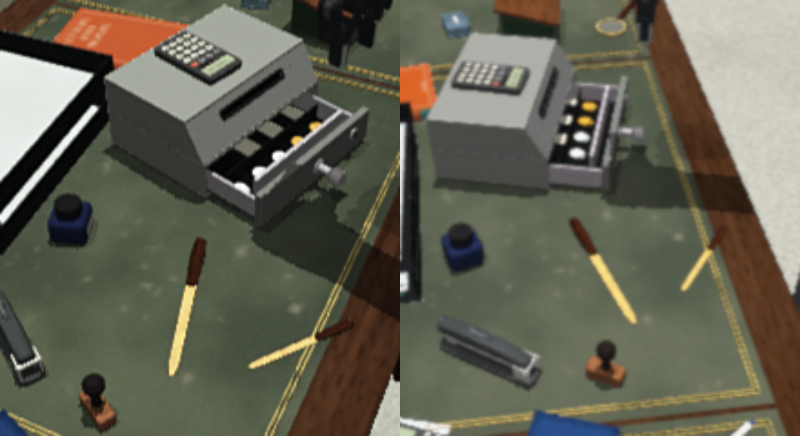

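The drawer is fully out: the knob is near (333,174) in the left picture and (632,131) in the right. The opener lies flat at (187,300), and the bystanders have not moved.

```bash
python3 -c "
from station import bot
print(bot.hand_in())"
```

```text
the job is handed in; nothing more can be done
None
```

I opened the cash drawer with the letter opener and pulled it out to its stop, then handed the job in at about 27 s of the 67 s allowed. No verdict was reported.

- **Catch:** I worked the blade into the slot. It ran in freely at the middle. About 29 mm to one side (+y) I met the catch, and the drawer sprang out about 30 mm. The peak reading was about 22 N at the wrist, below the 45 N limit.
- **Drawer:** I laid the opener down first, then pulled the drawer by its knob about 54 mm more until it stopped, with about 13 N on the hand. That makes roughly 84 of 85 mm, and the last pictures put the knob within about 3 px of where it should be at the stop.
- **Opener and bystanders:** In the last pictures the opener lies flat on the desk. The stapler, ink bottle and rubber stamp were found within a few pixels of where they started. I checked the calculator only by eye, and it looked unmoved.
- **Gripper:** It was about 0.2 m up, open and touching nothing when I handed in.

**Disagreements:**
- The fingers really end about 23 mm short of the reported TCP. My first grasp closed above the handle and missed, so I found the offset by touching the handle lightly and allowed for it.
- The first slot position from the network's points in the scene and side pictures was about 8 mm off in x from my fit to the wrist pictures. Measuring the slot directly in the scene and side pictures agreed with the fit, so I used the fit.

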